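# Swap the relays in the kiln controller

### The job

The burnout kiln's controller lies open on the jeweller's bench: slide its power fader right down to zero before any relay is moved, then pull out the worn relays that are still in the sockets and put them in the steel tray, and plug every new relay from the wooden stock block fully home in a socket of its own (any free one will do). Only then slide the fader up until it stands level with the brass pointer, and leave the tools and other things on the bench alone.

Things in the scene. Friction and masses are not known exactly. Their poses are not given: they have to be found in the camera images.
- unit: Kiln controller, fixed: chassis 250 x 300 x 12 mm. Origin: centre of its underside; x from the fader panel (robot's side) to the back, y along the socket row, z up. Panel: 85 mm deep, centred at x = -80 mm, top 40 mm above the bench. White sockets at x = 30 mm, 50 mm apart, rims at 42 mm; their 30 mm high terminals reach 38 mm either way in x. Behind, from x = 85 mm, parts up to 46 mm high
- socket1 (a point): Mouth centre, at rim height (42 mm above the bench), of relay socket 1 of 4, counted from the controller's -y end; axes as unit. Hole 34 (x) by 28 mm (y), 16 mm deep, 1.5 mm chamfer: 1 mm play round a relay's plug, and nothing else holds it. The relay's x must lie along this x. Home: its case rests on the rim, its origin 14 mm below this point
- socket2 (a point): Mouth centre, at rim height (42 mm above the bench), of relay socket 2 of 4, counted from the controller's -y end; axes as unit. Hole 34 (x) by 28 mm (y), 16 mm deep, 1.5 mm chamfer: 1 mm play round a relay's plug, and nothing else holds it. The relay's x must lie along this x. Home: its case rests on the rim, its origin 14 mm below this point
- socket3 (a point): Mouth centre, at rim height (42 mm above the bench), of relay socket 3 of 4, counted from the controller's -y end; axes as unit. Hole 34 (x) by 28 mm (y), 16 mm deep, 1.5 mm chamfer: 1 mm play round a relay's plug, and nothing else holds it. The relay's x must lie along this x. Home: its case rests on the rim, its origin 14 mm below this point
- socket4 (a point): Mouth centre, at rim height (42 mm above the bench), of relay socket 4 of 4, counted from the controller's -y end; axes as unit. Hole 34 (x) by 28 mm (y), 16 mm deep, 1.5 mm chamfer: 1 mm play round a relay's plug, and nothing else holds it. The relay's x must lie along this x. Home: its case rests on the rim, its origin 14 mm below this point
- fader (a joint): The power fader, m: 0 = zero power, at the -y end of its track (an end stop), 0.10 = full power, at the +y end (an end stop). It slides along the controller's y with about 2 N of friction and stays where it is left
- fader_top (a point): Centre of the top of the fader's black grip, 69 mm above the bench. The grip is 24 mm (x) by 16 mm (y) and 26 mm tall; the panel lies 29 mm below this point. A white line across the top marks its middle
- mark: The brass pointer clipped to the fader panel, on the robot's side of the fader scale, fixed: 12 x 10 mm and 6 mm tall, 29 mm from the fader's line in x, its point towards the fader. Origin at the point's base, on the panel's top; axes as unit. The fader is set when the middle of its grip has the same y, in these axes, as this origin
- worn1: Worn relay, at the start home in socket 1, or absent (None): grey case 38 x 32 mm (x, y), 40 mm tall, bright label plate on top, black plug 32 x 26 mm, 14 mm long, below; 54 mm tall in all, about 90 g. Origin: centre of the plug's underside; z up, x along the 38 mm side. Plug tapered over its first 4 mm. Fits both half-turn ways round
- worn2: Worn relay, at the start home in socket 2, or absent (None): grey case 38 x 32 mm (x, y), 40 mm tall, bright label plate on top, black plug 32 x 26 mm, 14 mm long, below; 54 mm tall in all, about 90 g. Origin: centre of the plug's underside; z up, x along the 38 mm side. Plug tapered over its first 4 mm. Fits both half-turn ways round
- worn3: Worn relay, at the start home in socket 3, or absent (None): grey case 38 x 32 mm (x, y), 40 mm tall, bright label plate on top, black plug 32 x 26 mm, 14 mm long, below; 54 mm tall in all, about 90 g. Origin: centre of the plug's underside; z up, x along the 38 mm side. Plug tapered over its first 4 mm. Fits both half-turn ways round
- worn4: Worn relay, at the start home in socket 4, or absent (None): grey case 38 x 32 mm (x, y), 40 mm tall, bright label plate on top, black plug 32 x 26 mm, 14 mm long, below; 54 mm tall in all, about 90 g. Origin: centre of the plug's underside; z up, x along the 38 mm side. Plug tapered over its first 4 mm. Fits both half-turn ways round
- new1: New relay, at the start upright in pocket 1 (from the -y end) of the stock block, or absent (None): grey case 38 x 32 mm (x, y), 40 mm tall, bright label plate on top, black plug 32 x 26 mm, 14 mm long, below; 54 mm tall in all. Origin: centre of the plug's underside; z up, x along the 38 mm side. 70 to 115 g. Plug tapered over its first 4 mm. Fits both half-turn ways round
- new2: New relay, at the start upright in pocket 2 (from the -y end) of the stock block, or absent (None): grey case 38 x 32 mm (x, y), 40 mm tall, bright label plate on top, black plug 32 x 26 mm, 14 mm long, below; 54 mm tall in all. Origin: centre of the plug's underside; z up, x along the 38 mm side. 70 to 115 g. Plug tapered over its first 4 mm. Fits both half-turn ways round
- new3: New relay, at the start upright in pocket 3 (from the -y end) of the stock block, or absent (None): grey case 38 x 32 mm (x, y), 40 mm tall, bright label plate on top, black plug 32 x 26 mm, 14 mm long, below; 54 mm tall in all. Origin: centre of the plug's underside; z up, x along the 38 mm side. 70 to 115 g. Plug tapered over its first 4 mm. Fits both half-turn ways round
- tray: Open steel tray, loose, on the bench at the left, nearer or farther than the stock block, 120 mm (x) by 160 mm (y) by 34 mm tall, walls and floor 4 mm. Origin at the centre of its underside, z up. Three relays fit in it standing side by side along y
- doming: Not to be disturbed: a 40 mm steel doming block (cube) to the left of the stock block and the tray; origin at the centre of its underside
- jar: Not to be disturbed: a small capped glass jar, 56 mm across, 60 mm tall, beyond the controller's left end; origin at the centre of its underside
- pliers: Not to be disturbed: flat pliers 130 mm long, lying between the robot and the controller, to the right
- ring_clamp: Not to be disturbed: a wooden ring clamp 115 x 22 x 22 mm, lying near the robot, to the left
- stock: Wooden stock block of the new relays, loose, 64 mm (x) by 197 mm (y) by 24 mm tall, on the bench at the left, nearer or farther than the tray. Four pockets in a row along y, 47 mm apart, even about the centre, 42 x 36 mm and 20 mm deep (floor 4 mm above the bench). Origin at the centre of its underside, z up
- new4: New relay, at the start upright in pocket 4 (from the -y end) of the stock block, or absent (None): grey case 38 x 32 mm (x, y), 40 mm tall, bright label plate on top, black plug 32 x 26 mm, 14 mm long, below; 54 mm tall in all. Origin: centre of the plug's underside; z up, x along the 38 mm side. 70 to 115 g. Plug tapered over its first 4 mm. Fits both half-turn ways round
Mind the look-alikes: they are no part of the job. What is shaped like the new1 but orange or red is not meant.

How it is judged:
On the way, in this order (a step that is already met when the one before it is completed fails the run):
1. the fader is down at zero while the worn relays are still in their sockets and the new ones still in the stock block (value of joint fader below 0.005 m and distance of each of worn1, worn2, worn3, worn4 from where it was at the start of the episode below 0.006 m and height (world z) of each of new1, new2, new3, new4 below 0.02 m), for 0.2 s.
2. with the fader still at zero, every worn relay is in the tray and every new relay is home in a socket (value of joint fader below 0.007 m and ((horizontal distance between new1 and socket1 below 0.003 m and z of new1 in the frame of socket1 below -0.0115 m and angle between new1's own z axis and vertical below 0.06 rad) or (horizontal distance between new1 and socket2 below 0.003 m and z of new1 in the frame of socket2 below -0.0115 m and angle between new1's own z axis and vertical below 0.06 rad) or (horizontal distance between new1 and socket3 below 0.003 m and z of new1 in the frame of socket3 below -0.0115 m and angle between new1's own z axis and vertical below 0.06 rad) or (horizontal distance between new1 and socket4 below 0.003 m and z of new1 in the frame of socket4 below -0.0115 m and angle between new1's own z axis and vertical below 0.06 rad)) and ((horizontal distance between new2 and socket1 below 0.003 m and z of new2 in the frame of socket1 below -0.0115 m and angle between new2's own z axis and vertical below 0.06 rad) or (horizontal distance between new2 and socket2 below 0.003 m and z of new2 in the frame of socket2 below -0.0115 m and angle between new2's own z axis and vertical below 0.06 rad) or (horizontal distance between new2 and socket3 below 0.003 m and z of new2 in the frame of socket3 below -0.0115 m and angle between new2's own z axis and vertical below 0.06 rad) or (horizontal distance between new2 and socket4 below 0.003 m and z of new2 in the frame of socket4 below -0.0115 m and angle between new2's own z axis and vertical below 0.06 rad)) and ((horizontal distance between new3 and socket1 below 0.003 m and z of new3 in the frame of socket1 below -0.0115 m and angle between new3's own z axis and vertical below 0.06 rad) or (horizontal distance between new3 and socket2 below 0.003 m and z of new3 in the frame of socket2 below -0.0115 m and angle between new3's own z axis and vertical below 0.06 rad) or (horizontal distance between new3 and socket3 below 0.003 m and z of new3 in the frame of socket3 below -0.0115 m and angle between new3's own z axis and vertical below 0.06 rad) or (horizontal distance between new3 and socket4 below 0.003 m and z of new3 in the frame of socket4 below -0.0115 m and angle between new3's own z axis and vertical below 0.06 rad)) and ((horizontal distance between new4 and socket1 below 0.003 m and z of new4 in the frame of socket1 below -0.0115 m and angle between new4's own z axis and vertical below 0.06 rad) or (horizontal distance between new4 and socket2 below 0.003 m and z of new4 in the frame of socket2 below -0.0115 m and angle between new4's own z axis and vertical below 0.06 rad) or (horizontal distance between new4 and socket3 below 0.003 m and z of new4 in the frame of socket3 below -0.0115 m and angle between new4's own z axis and vertical below 0.06 rad) or (horizontal distance between new4 and socket4 below 0.003 m and z of new4 in the frame of socket4 below -0.0115 m and angle between new4's own z axis and vertical below 0.06 rad)) and x of worn1 in the frame of tray between -0.056 and 0.056 m and y of worn1 in the frame of tray between -0.076 and 0.076 m and z of worn1 in the frame of tray between 0 and 0.07 m and x of worn2 in the frame of tray between -0.056 and 0.056 m and y of worn2 in the frame of tray between -0.076 and 0.076 m and z of worn2 in the frame of tray between 0 and 0.07 m and x of worn3 in the frame of tray between -0.056 and 0.056 m and y of worn3 in the frame of tray between -0.076 and 0.076 m and z of worn3 in the frame of tray between 0 and 0.07 m and x of worn4 in the frame of tray between -0.056 and 0.056 m and y of worn4 in the frame of tray between -0.076 and 0.076 m and z of worn4 in the frame of tray between 0 and 0.07 m), for 0.2 s.
At the end, for the whole second after the job is handed in: Fader within 4 mm of the pointer; every new relay upright in its own socket, within 3 mm of centre and at least 11.5 mm of its 14 mm plug deep; every worn relay within the upright tray's walls, origin at most 70 mm above its underside; the new relays at rest (y of fader_top in the frame of mark between -0.004 and 0.004 m and ((horizontal distance between new1 and socket1 below 0.003 m and z of new1 in the frame of socket1 below -0.0115 m and angle between new1's own z axis and vertical below 0.06 rad) or (horizontal distance between new1 and socket2 below 0.003 m and z of new1 in the frame of socket2 below -0.0115 m and angle between new1's own z axis and vertical below 0.06 rad) or (horizontal distance between new1 and socket3 below 0.003 m and z of new1 in the frame of socket3 below -0.0115 m and angle between new1's own z axis and vertical below 0.06 rad) or (horizontal distance between new1 and socket4 below 0.003 m and z of new1 in the frame of socket4 below -0.0115 m and angle between new1's own z axis and vertical below 0.06 rad)) and ((horizontal distance between new2 and socket1 below 0.003 m and z of new2 in the frame of socket1 below -0.0115 m and angle between new2's own z axis and vertical below 0.06 rad) or (horizontal distance between new2 and socket2 below 0.003 m and z of new2 in the frame of socket2 below -0.0115 m and angle between new2's own z axis and vertical below 0.06 rad) or (horizontal distance between new2 and socket3 below 0.003 m and z of new2 in the frame of socket3 below -0.0115 m and angle between new2's own z axis and vertical below 0.06 rad) or (horizontal distance between new2 and socket4 below 0.003 m and z of new2 in the frame of socket4 below -0.0115 m and angle between new2's own z axis and vertical below 0.06 rad)) and ((horizontal distance between new3 and socket1 below 0.003 m and z of new3 in the frame of socket1 below -0.0115 m and angle between new3's own z axis and vertical below 0.06 rad) or (horizontal distance between new3 and socket2 below 0.003 m and z of new3 in the frame of socket2 below -0.0115 m and angle between new3's own z axis and vertical below 0.06 rad) or (horizontal distance between new3 and socket3 below 0.003 m and z of new3 in the frame of socket3 below -0.0115 m and angle between new3's own z axis and vertical below 0.06 rad) or (horizontal distance between new3 and socket4 below 0.003 m and z of new3 in the frame of socket4 below -0.0115 m and angle between new3's own z axis and vertical below 0.06 rad)) and ((horizontal distance between new4 and socket1 below 0.003 m and z of new4 in the frame of socket1 below -0.0115 m and angle between new4's own z axis and vertical below 0.06 rad) or (horizontal distance between new4 and socket2 below 0.003 m and z of new4 in the frame of socket2 below -0.0115 m and angle between new4's own z axis and vertical below 0.06 rad) or (horizontal distance between new4 and socket3 below 0.003 m and z of new4 in the frame of socket3 below -0.0115 m and angle between new4's own z axis and vertical below 0.06 rad) or (horizontal distance between new4 and socket4 below 0.003 m and z of new4 in the frame of socket4 below -0.0115 m and angle between new4's own z axis and vertical below 0.06 rad)) and x of worn1 in the frame of tray between -0.056 and 0.056 m and y of worn1 in the frame of tray between -0.076 and 0.076 m and z of worn1 in the frame of tray between 0 and 0.07 m and x of worn2 in the frame of tray between -0.056 and 0.056 m and y of worn2 in the frame of tray between -0.076 and 0.076 m and z of worn2 in the frame of tray between 0 and 0.07 m and x of worn3 in the frame of tray between -0.056 and 0.056 m and y of worn3 in the frame of tray between -0.076 and 0.076 m and z of worn3 in the frame of tray between 0 and 0.07 m and x of worn4 in the frame of tray between -0.056 and 0.056 m and y of worn4 in the frame of tray between -0.076 and 0.076 m and z of worn4 in the frame of tray between 0 and 0.07 m and linear speed of each of new1, new2, new3, new4 below 0.02 m/s and angle between tray's own z axis and vertical below 0.1 rad); the robot touches nothing.
It fails at once if a tool or other bystander is knocked more than 4 cm from its place (distance of any of doming, jar, pliers, ring_clamp from where it was at the start of the episode above 0.04 m).
Of worn1, worn2, worn3, worn4 only 2 to 3 are there at a start; the rules pass over those that are not, and their reading is None.
Of new1, new2, new3, new4 only 3 to 4 are there at a start; the rules pass over those that are not, and their reading is None.
At some moment in a run one of stock, tray may be knocked a few centimetres aside while the robot is not near it.
It also fails if it takes over 210 s, if anything falls off the work surface, if the arm or the gripper's body presses on something with over 40 N, if the wrist force passes 120 N, or if a joint passes its speed limit or range.

### The arm

A 6-joint arm with a two-finger parallel gripper is mounted at the origin on the work surface. World frame = base frame: x ahead of the robot, y to its left, z up, the work surface at z = 0. Lengths are in m, angles in rad, forces in N, time in s.
With the tool pointing down it reaches from about 0.35 to 1 m from the base axis. Payload 7.1 kg.
Tool frame: the origin (TCP) lies midway between the tips of the shut fingers; the grasp point (between the pads) lies 19 mm behind it; y points along the fingers, x is the direction in which the jaws open and shut, and the axes are right-handed (so a half turn about y gives the same grasp; the last joint's range is limited). The gripper opens to 85 mm and grips with 20 to 120 N. Pads are 22 mm wide; open, the fingers measure 114 mm over their backs; the gripper's body (76 mm by 85 mm) begins 54 mm behind the grasp point. The pads swing forward as they close: fully open they stand 13 mm farther back than shut.
Start: joints at [1.144, 0.423, 1.63, -0, 1.089, -0.019], TCP at [0.248, 0.574, 0.231] pointing down, gripper open.
Joint ranges: [-3, 3], [-0.9, 2.11], [0.09, 2.58], [-1.31, 4.45], [0.11, 2.69], [-2.54, 2.54]. Speed limits (rad/s): [2.39, 2.39, 3.01, 3.14, 3.14, 3.14].

### API

Orientations are given as [roll, pitch, yaw] about the fixed x, y, z axes, in that order (R = Rz(yaw) Ry(pitch) Rx(roll)).
In Python, from bench import observe, snapshot, ticket gives the robot as it stands.
- The arm moves only by the tool move_arm, never from a script. Its argument "commands" is a list that holds one entry, the list of rows, each a list of 5 numbers: the shift along the tool's x, y, z normalised to -1 to 1, where 1 is 0.15 m, then the turn about the tool's y normalised to -1 to 1, where 1 is pi/2 rad, then the closure, from -1 (fully open) to 1 (shut). In form: [[[x, y, z, yaw, fingers], ...]]. A call has 1 to 10 rows; each row is the pose to reach, as a shift and turn from the pose commanded when the call began, along the tool's axes at that moment; what a row does not reach only later rows make up. A row lasts 1/10 s, in which the tool goes at most 50 mm and 8.59 degrees, less where a joint would pass 70% of its speed; a pose out of reach is approached as far as the arm can. A call with a number of a shift or a turn outside -1 to 1 is refused whole. A call with a gripper value outside its range is refused whole. The fingers move at their own pace and stop on an object; "newtons" is the grip in N (left out, the last holds). Time passes only in rows, so rows that repeat a pose let the fingers close. It gives the time, the measured TCP pose, the force and the opening at its end, in the units of the state.
- observe(): the state, without advancing time (a new reading comes with each control period).
- snapshot(name): name is "scene" or "side" or "wrist"; returns a dict with "frame" (420x560x3 uint8, red, green, blue), "z_map" (420x560 float32, m along the optical axis (not along the pixel's ray), 0 where there is no reading), "K" (3x3 intrinsics, pixels), "dist_coeffs" ([k1, k2, p1, p2, k3] as OpenCV has them; the pictures are not rectified), "R" (3x3) and "t" (3): a world point X has camera coordinates R X + t. Camera axes: x right, y down, z forward; pixel columns grow to the right and rows downward; lengths in m; the calibration is good to about 2 mm. A picture is of the moment at which its call begins.
- ticket.finish_job(): hands the job in, once; it reports no verdict.
The state is a dict: "t": time; "joint_positions": joint angles; "dq": joint speeds; "effort": joint torques, N m; "eef_pos": TCP position; "tcp_rot": TCP orientation; "ft_force": force on the tool from outside, world axes, zero at the start; "ft_torque": the same for the moment, N m; "finger_gap": opening from 0.0 (shut) to 1.0 (fully open).
Only numpy, scipy, OpenCV 4.12 (cv2) and the standard library are available. Lean on these libraries where they do the work, as an engineer would, in place of code of your own. Each camera call takes 0.05 s, during which the arm holds its last target.

## Working session

There is one attempt and no reset: what is moved stays moved. The work goes in short steps, Python scripts to look and compute and a tool call to move; the robot and the scene stay as the last step left them, time stands still between calls to the robot, and variables do not carry over. Pictures are saved under pics/ and viewed, and the job is handed in when it is done.

Besides the shell and the picture viewer there is one more tool, called after "Request:" by a JSON object that holds its "op" and its "data", one argument or row to a line. move_arm: Moves the arm, as the interface text tells. Its arguments: {"type":"object","properties":{"commands":{"type":"array"},"newtons":{"type":"number"}},"required":["commands"]}

```bash
ls; mkdir -p pics; cat > h.py <<'E'
import numpy as np,cv2,pickle
from bench import observe,snapshot,ticket
def snap(n,tag):
    s=snapshot(n); cv2.imwrite(f'pics/{tag}.png',cv2.cvtColor(s['frame'],cv2.COLOR_RGB2BGR)); pickle.dump(s,open(f'pics/{tag}.pkl','wb')); return s
def cloud(s):
    K=np.array(s['K'],float);d=np.array(s['dist_coeffs'],float)
    H,W=s['z_map'].shape
    u,v=np.meshgrid(np.arange(W),np.arange(H))
    p=cv2.undistortPoints(np.stack([u,v],-1).reshape(-1,1,2).astype(np.float64),K,d).reshape(H,W,2)
    z=s['z_map'].astype(float)
    c=np.stack([p[...,0]*z,p[...,1]*z,z],-1)
    w=(c-np.array(s['t']).reshape(3))@np.array(s['R'])
    w[z==0]=np.nan
    return w
def pix2plane(s,uv,h):
    K=np.array(s['K'],float);d=np.array(s['dist_coeffs'],float)
    p=cv2.undistortPoints(np.array(uv,float).reshape(-1,1,2),K,d).reshape(-1,2)
    R=np.array(s['R']);t=np.array(s['t']).reshape(3)
    r=np.c_[p,np.ones(len(p))]@R; c=-R.T@t
    return c+r*((h-c[2])/r[:,2])[:,None]
E
python3 - <<'E'
from h import *
o=observe();print(o)
for n in ['scene','side','wrist']:
    s=snap(n,n+'0');print(n,-np.array(s['R']).T@np.array(s['t']).reshape(3),s['K'][0][0])
E
```

```text
pics
{'t': 0.0, 'joint_positions': array([ 1.14400535e+00,  4.23841649e-01,  1.63070104e+00, -3.50901943e-05,
        1.08859452e+00, -1.89830099e-02]), 'dq': array([-8.61527481e-04, -1.00884151e-03,  1.04490793e-03, -1.96279156e-04,
        6.15901808e-04,  5.71109794e-05]), 'effort': array([-1.80725849e-03, -5.57382381e+01, -2.81742167e+01, -1.82433705e-04,
        7.39252078e-03, -2.29099095e-05]), 'eef_pos': array([0.24762066, 0.57325384, 0.23054085]), 'tcp_rot': array([-1.57079807e+00,  1.54486658e-03,  1.16300466e+00]), 'ft_force': array([ 0.25267105,  0.35094136, -0.49178133]), 'ft_torque': array([ 0.03723441,  0.0069423 , -0.02767057]), 'finger_gap': 0.9994101425594633}
scene [1.03677239 0.62772692 1.1525983 ] 500.4136133766864
side [ 0.33364162 -0.7897344   0.64868109] 460.1784420199085
wrist [0.17830104 0.60273303 0.37248118] 310.29913432496784
```

View pics/scene0.png

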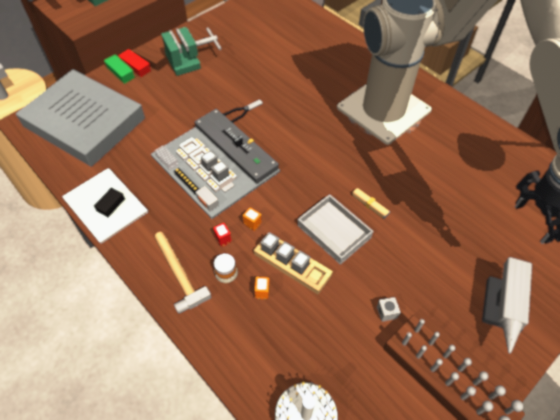

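View pics/side0.png

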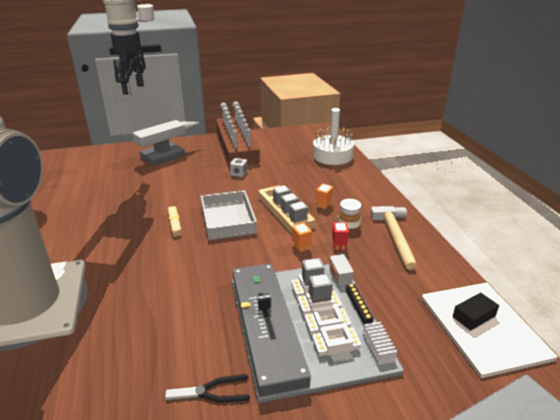

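View pics/wrist0.png

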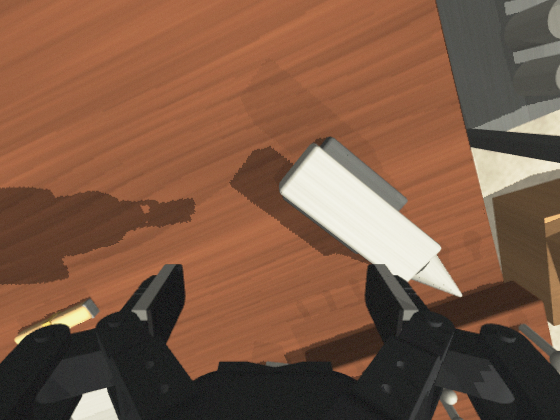

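The scene view shows two worn relays at about (210,160), three new relays at (270–300,243–262) in the stock block, and the tray at (335,228). The fader is near mid-travel. The orange and red blocks are look-alikes. Next I'll measure positions.

```bash
python3 - <<'E'
from h import *
for n,box in [('scene0',(140,90,400,310)),('side0',(150,150,410,410))]:
    im=cv2.imread(f'pics/{n}.png');x0,y0,x1,y1=box
    c=im[y0:y1,x0:x1];c=cv2.resize(c,None,fx=3 if n=='scene0' else 2.3,fy=3 if n=='scene0' else 2.3,interpolation=cv2.INTER_CUBIC);
    if n=='scene0': c=cv2.resize(im[90:220,140:300],None,fx=4.5,fy=4.5,interpolation=cv2.INTER_CUBIC)
    cv2.imwrite(f'pics/{n}_z.png',c); print(c.shape)
# top-down height-map and colour map from each
for n in ['scene0','side0']:
    s=pickle.load(open(f'pics/{n}.pkl','rb'));w=cloud(s)
    f=s['frame'][...,::-1]
    res=0.00125;x0,x1,y0,y1=0.2,0.95,-0.3,0.55
    im=np.zeros((int((x1-x0)/res),int((y1-y0)/res),3),np.uint8);hm=np.zeros(im.shape[:2])-1
    m=np.isfinite(w[...,0])
    P=w[m];C=f[m];o=np.argsort(P[:,2]);P=P[o];C=C[o]
    i=((x1-P[:,0])/res).astype(int);j=((y1-P[:,1])/res).astype(int)
    k=(i>=0)&(j>=0)&(i<im.shape[0])&(j<im.shape[1])&(P[:,2]<.15)
    im[i[k],j[k]]=C[k];im=cv2.dilate(im,np.ones((2,2)))
    print(im.shape);cv2.imwrite(f'pics/{n}_top.png',im)
    # table check
    z=P[k][:,2];print(n,np.median(z[abs(z)<.01]))
E
```

```text
(585, 720, 3)
(598, 598, 3)
(600, 680, 3)
scene0 -0.0010553238213283943
(600, 680, 3)
side0 -0.0005933222223838965
```

View pics/scene0_z.png

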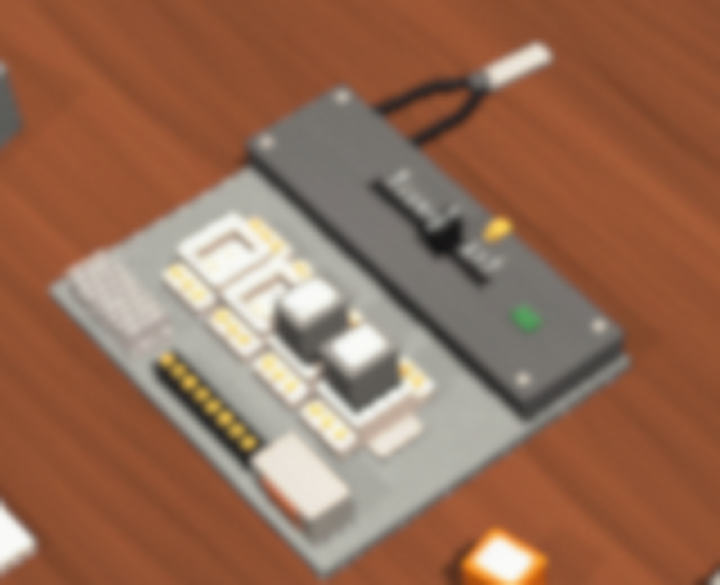

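View pics/side0_z.png

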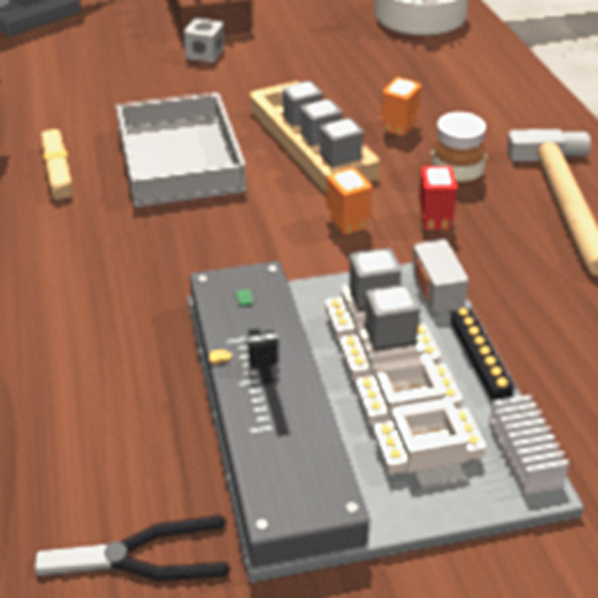

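View pics/side0_top.png

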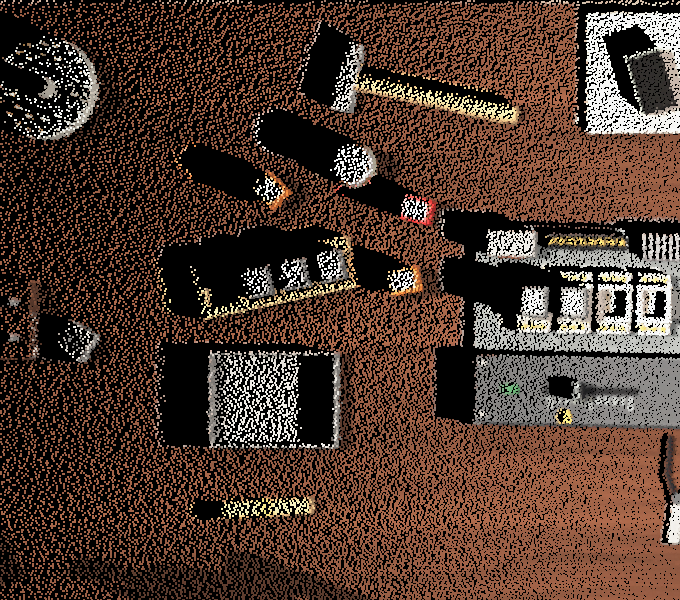

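View pics/scene0_top.png

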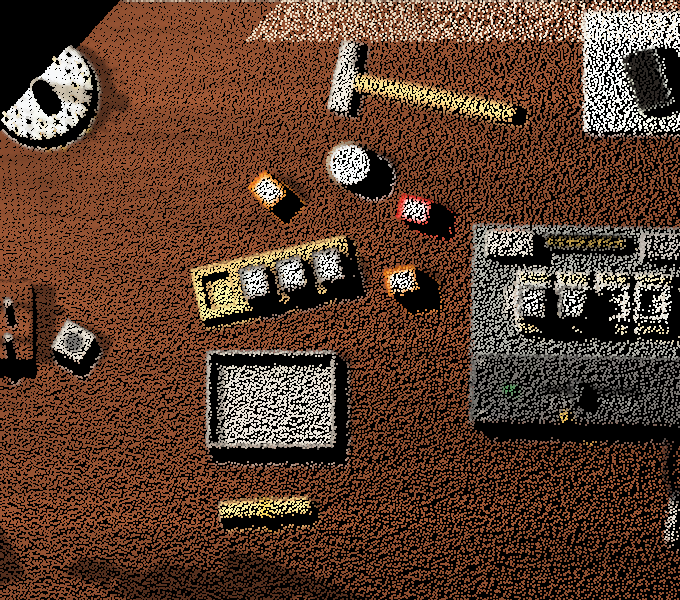

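```bash
cat >> h.py <<'E'
def go(x,y,z,yaw=None,o=None):
    o=o or observe();p=o['eef_pos'];r=o['tcp_rot'][2]
    yaw=r if yaw is None else yaw
    dx,dy,dz=np.array([x,y,z])-p
    c,s=np.cos(r),np.sin(r)
    dyaw=(yaw-r+np.pi)%(2*np.pi)-np.pi
    print('shift',np.round(np.array([dx*c+dy*s,-dz,-dx*s+dy*c])/0.15,4),'turn',round(-dyaw/(np.pi/2),4))
def rect(P):
    r=cv2.minAreaRect((P[:,:2]*1000).astype(np.float32).reshape(-1,1,2)); return np.array(r[0])/1000,np.array(r[1]),r[2]
E
python3 - <<'E'
from h import *
for n in ['scene0','side0']:
    s=pickle.load(open(f'pics/{n}.pkl','rb'));w=cloud(s);f=s['frame'].astype(int)
    x,y,z=w[...,0],w[...,1],w[...,2]
    reg=(x>.40)&(x<.48+.04)&(y<-.02)&(y>-.36)
    print(n,'panel',rect(w[reg&(abs(z-.040)<.0025)]))
    g=(abs(z-.069)<.004)&(x>.4)&(x<.52)&(y<-.02)&(y>-.36); print('fader',g.sum(),np.nanmean(w[g],0),rect(w[g]))
    r=(z>.077)&(z<.088)&(x>.52)&(x<.63)&(y<-.02)&(y>-.36)
    nl,lab,st,ce=cv2.connectedComponentsWithStats(r.astype(np.uint8))
    for i in range(1,nl):
        if st[i,4]>20: print('relay',st[i,4],w[lab==i].mean(0),rect(w[lab==i]))
    r=(z>.05)&(z<.066)&(x>.5)&(x<.68)&(y<.36)&(y>.09)
    nl,lab,st,ce=cv2.connectedComponentsWithStats(r.astype(np.uint8))
    for i in range(1,nl):
        if st[i,4]>20: print('new',st[i,4],w[lab==i].mean(0),rect(w[lab==i]))
    R,G,B=f[...,0],f[...,1],f[...,2]
    m=(R>150)&(B<90)&(G>120)&(abs(z-.045)<.004)&(x>.4)&(x<.5)&(y<-.05)&(y>-.36); print('mark',m.sum(),w[m].mean(0))
    t=(z>.028)&(z<.037)&(x>.36)&(x<.54)&(y<.33)&(y>.1);print('tray',rect(w[t]))
    t=(z>.019)&(z<.028)&(x>.52)&(x<.68)&(y<.36)&(y>.09);print('stock',rect(w[t]))
E
```

```text
scene0 panel (array([ 0.4636882 , -0.18529216]), array([297.78912354,  86.43803406]), 88.8248519897461)
fader 28 [ 0.4616029  -0.16787547  0.06751007] (array([ 0.46188525, -0.16856557]), array([16.93093872, 24.71551323]), 80.91508483886719)
relay 123 [ 0.57418086 -0.16334011  0.08134258] (array([ 0.57291254, -0.16407719]), array([38.82402039, 34.69480133]), 0.6462193727493286)
relay 129 [ 0.57411064 -0.11338148  0.08124929] (array([ 0.57478711, -0.11340938]), array([36.36162949, 37.92036819]), 84.26795959472656)
new 180 [0.61956163 0.14153716 0.05662643] (array([0.61856085, 0.14033398]), array([41.36257935, 32.57638168]), 12.015238761901855)
new 186 [0.60976132 0.18709482 0.05672353] (array([0.60808838, 0.18645847]), array([39.66820526, 33.60725403]), 16.0506649017334)
new 189 [0.59948479 0.23276733 0.05649919] (array([0.59849359, 0.23232382]), array([38.43884277, 32.97405243]), 11.99578857421875)
mark 10 [ 0.43039861 -0.15443238  0.04540513]
tray (array([0.45168042, 0.21103223]), array([162.33401489, 122.49162292]), 89.65514373779297)
stock (array([0.60367938, 0.20823364]), array([ 
[... 235 characters left out ...]
rray([23.63993263, 16.03697395]), 4.257241249084473)
relay 222 [ 0.57279377 -0.11975092  0.08089165] (array([ 0.57359119, -0.11744614]), array([34.25160599, 37.6595459 ]), 88.67074584960938)
relay 256 [ 0.57159734 -0.1694058   0.08091669] (array([ 0.57225092, -0.16710608]), array([37.29114532, 34.65569687]), 0.9938383102416992)
new 392 [0.60775877 0.17647436 0.05615187] (array([0.60877948, 0.18241969]), array([ 39.38225555, 128.98448181]), 12.574742317199707)
mark 7 [ 0.42785329 -0.16255097  0.04366912]
tray (array([0.45170926, 0.2071673 ]), array([168.25419617, 120.43271637]), 89.75902557373047)
stock (array([0.60362909, 0.20649135]), array([ 67.74584198, 202.1282196 ]), 11.567399978637695)
```

```bash
python3 - <<'E'
from h import *
go(0.42,-.17,.23,1.55)
E
```

```text
shift [-4.0938  0.0048 -3.02  ] turn -0.2464
```

Request:
{"op": "move_arm", "data": {
  "commands": [
    [[-1, 0, -0.74, 0, -1], [-1, 0, -0.74, 0, -1], [-1, 0, -0.74, 0, -1], [-1, 0, -0.74, 0, -1], [-1, 0, -0.74, 0, -1]]
  ]
}}

```text
t: 0.65
eef_pos: [0.2901, 0.3878, 0.2309]
tcp_rot: [-1.571, 0.003, 1.16]
ft_force: [-0.4, -0.6, -0.0]
finger_gap: 1.002
```

Request:
{"op": "move_arm", "data": {
  "commands": [
    [[-1, 0, -0.74, 0, -1], [-1, 0, -0.74, 0, -1], [-1, 0, -0.74, 0, -1], [-1, 0, -0.74, 0, -1], [-1, 0, -0.74, 0, -1]]
  ]
}}

```text
t: 1.15
eef_pos: [0.333, 0.2075, 0.2313]
tcp_rot: [-1.571, 0.001, 1.159]
ft_force: [0.7, 0.5, 0.1]
finger_gap: 1.002
```

Request:
{"op": "move_arm", "data": {
  "commands": [
    [[-1, 0, -0.74, 0, -1], [-1, 0, -0.74, 0, -1], [-1, 0, -0.74, 0, -1], [-1, 0, -0.74, 0, -1], [-1, 0, -0.74, 0, -1]]
  ]
}}

```text
t: 1.65
eef_pos: [0.3767, 0.0263, 0.2317]
tcp_rot: [-1.572, -0.0, 1.158]
ft_force: [-0.6, 0.5, -0.6]
finger_gap: 1.004
```

Request:
{"op": "move_arm", "data": {
  "commands": [
    [[-1, 0, -0.8, -0.246, -1], [-1, 0, -0.8, -0.246, -1], [-1, 0, -0.8, -0.246, -1], [-1, 0, -0.8, -0.246, -1], [-1, 0, -0.8, -0.246, -1], [-1, 0, -0.8, -0.246, -1]]
  ]
}}

```text
t: 2.25
eef_pos: [0.4275, -0.1576, 0.2313]
tcp_rot: [-1.572, 0.0, 1.547]
ft_force: [0.5, 0.3, -0.4]
finger_gap: 1.0
```

```bash
python3 - <<'E'
from h import *
snap('wrist','w1')
o=observe();print(o['t'],o['eef_pos'],o['tcp_rot'])
E
```

```text
2.3 [ 0.4265757  -0.15622029  0.23103288] [-1.57056913e+00 -7.09363381e-04  1.54817931e+00]
```

View pics/w1.png

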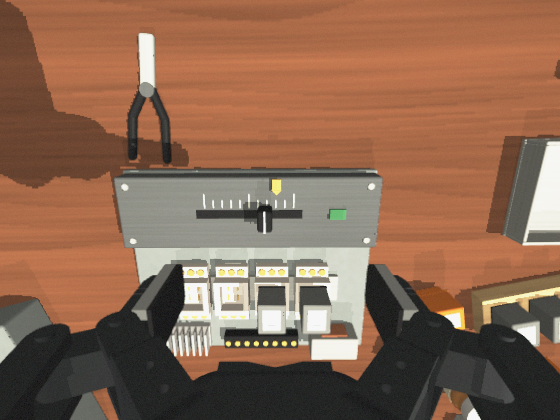

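The wrist view shows the fader grip at (264,218), the slot from 197 to 302 px along row 214, and the pointer tip at (276,194).

```bash
python3 - <<'E'
from h import *
s=pickle.load(open('pics/w1.pkl','rb'));w=cloud(s);f=s['frame'].astype(int)
im=cv2.imread('pics/w1.png');cv2.imwrite('pics/w1z.png',cv2.resize(im[160:350,105:385],None,fx=2.8,fy=2.8,interpolation=cv2.INTER_CUBIC))
x,y,z=w[...,0],w[...,1],w[...,2]
reg=(x>.40)&(x<.52)&(y<.0)&(y>-.4)
print('panel',rect(w[reg&(abs(z-.040)<.0025)]),np.median(z[reg&(abs(z-.04)<.003)]))
g=(abs(z-.069)<.004)&(x>.42)&(x<.5)&(y<-.05)&(y>-.36); print('fader',g.sum(),np.nanmean(w[g],0),rect(w[g]))
print('slot ends',pix2plane(s,[(197,214),(302,214),(264,214),(276,193)],.040))
R,G,B=f[...,0],f[...,1],f[...,2]
m=(R>150)&(B<90)&(G>120)&(abs(z-.045)<.004)&(x>.4)&(x<.5); print('mark',m.sum(),w[m].mean(0),rect(w[m]))
print('holes pix?')
E
```

```text
panel (array([ 0.46206564, -0.18905643]), array([294.87936401,  84.14364624]), 88.62548065185547) 0.039411606009004924
fader 315 [ 0.46191632 -0.17065518  0.06751044] (array([ 0.46258133, -0.1706384 ]), array([14.87203217, 23.7947197 ]), 87.64051818847656)
slot ends [[ 0.46081868 -0.24722009  0.04      ]
 [ 0.46378754 -0.12856127  0.04      ]
 [ 0.46271591 -0.17154078  0.04      ]
 [ 0.43853581 -0.15738769  0.04      ]]
mark 9 [ 0.4220543  -0.1570119   0.04329276] (array([ 0.42208054, -0.1570175 ]), array([8.64272594, 0.35003173]), 87.74602508544922)
holes pix?
```

View pics/w1z.png

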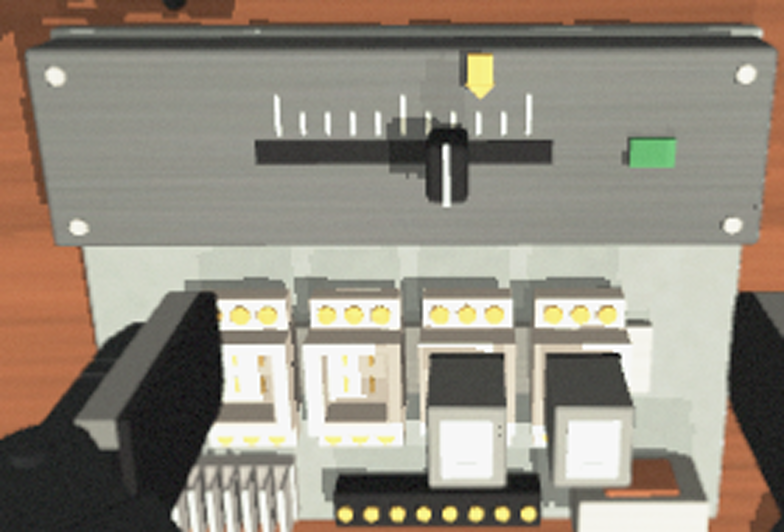

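```bash
python3 - <<'E'
from h import *
go(.462,-.1706,.046,1.547)
E
```

```text
shift [-0.0905  1.2336 -0.2383] turn 0.0008
```

Request:
{"op": "move_arm", "data": {
  "commands": [
    [[-0.0905, 0, -0.238, 0, -1], [-0.0905, 0, -0.238, 0, 0], [-0.0905, 0.8, -0.238, 0, 0], [-0.0905, 0.8, -0.238, 0, 0], [-0.0905, 0.8, -0.238, 0, 0], [-0.0905, 0.8, -0.238, 0, 0], [-0.0905, 0.8, -0.238, 0, 0]]
  ],
  "newtons": 20
}}

```text
t: 3.0
eef_pos: [0.4614, -0.1697, 0.1117]
tcp_rot: [-1.57, -0.0, 1.551]
ft_force: [0.0, -0.3, 1.0]
finger_gap: 0.502
```

```bash
python3 - <<'E'
from h import *
go(.462,-.1706,.046,1.547)
s=snap('wrist','w2')
E
```

```text
shift [-0.0057  0.4382 -0.0043] turn 0.0025
```

View pics/w2.png

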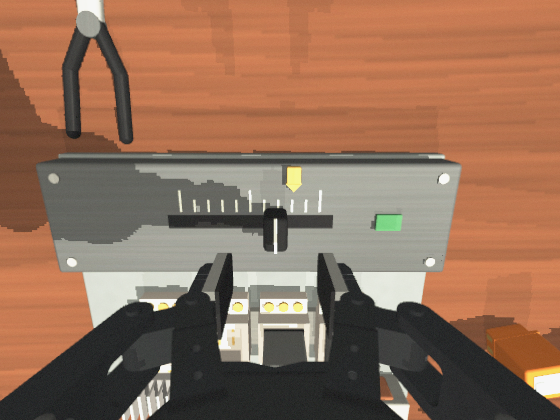

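The fader at (275,230) lies centred between the pads. I'll descend and close.

Request:
{"op": "move_arm", "data": {
  "commands": [
    [[-0.0057, 0.438, 0, 0, 0], [-0.0057, 0.438, 0, 0, 0], [-0.0057, 0.438, 0, 0, 0], [-0.0057, 0.438, 0, 0, 1], [-0.0057, 0.438, 0, 0, 1], [-0.0057, 0.438, 0, 0, 1], [-0.0057, 0.438, 0, 0, 1], [-0.0057, 0.438, 0, 0, 1], [-0.0057, 0.438, 0, 0, 1]]
  ],
  "newtons": 20
}}

```text
t: 3.95
eef_pos: [0.4626, -0.1723, 0.0475]
tcp_rot: [-1.574, 0.001, 1.549]
ft_force: [-1.0, 2.6, 7.9]
finger_gap: 0.18
```

Request:
{"op": "move_arm", "data": {
  "commands": [
    [[-0.1, -0.01, 0, 0, 1], [-0.2, -0.01, 0, 0, 1], [-0.3, -0.01, 0, 0, 1], [-0.4, -0.01, 0, 0, 1], [-0.44, -0.01, 0, 0, 1], [-0.455, -0.01, 0, 0, 1], [-0.465, -0.01, 0, 0, 1], [-0.465, -0.01, 0, 0, 1]]
  ]
}}

```text
t: 4.75
eef_pos: [0.4609, -0.2382, 0.0478]
tcp_rot: [-1.572, -0.004, 1.547]
ft_force: [12.4, 24.4, -3.0]
finger_gap: 0.181
```

Request:
{"op": "move_arm", "data": {
  "commands": [
    [[0.017, 0, 0, 0, 1], [0.017, 0, 0, 0, 0.3], [0.017, 0, 0, 0, 0.1], [0.017, 0, 0, 0, 0], [0.017, -0.3, 0, 0, 0], [0.017, -1, 0, 0, 0], [0.017, -1, 0, 0, 0], [0.017, -1, 0, 0, 0], [0.017, -1, 0, 0, 0]]
  ]
}}

```text
t: 5.65
eef_pos: [0.4604, -0.2399, 0.1991]
tcp_rot: [-1.575, 0.002, 1.549]
ft_force: [-0.1, 0.3, -1.4]
finger_gap: 0.501
```

```bash
python3 - <<'E'
from h import *
s=snap('wrist','w3');w=cloud(s)
x,y,z=w[...,0],w[...,1],w[...,2]
g=(abs(z-.069)<.004)&(x>.42)&(x<.49)&(y<-.05)&(y>-.36); print('fader',g.sum(),np.nanmean(w[g],0),rect(w[g]))
go(.573,-.1425,.23,-.022)
E
```

```text
fader 413 [ 0.46040318 -0.23881575  0.06766808] (array([ 0.46114499, -0.23858685]), array([15.69346333, 23.95256424]), 88.32115936279297)
shift [ 0.6616 -0.2176 -0.7428] turn 1.0001
```

View pics/w3.png

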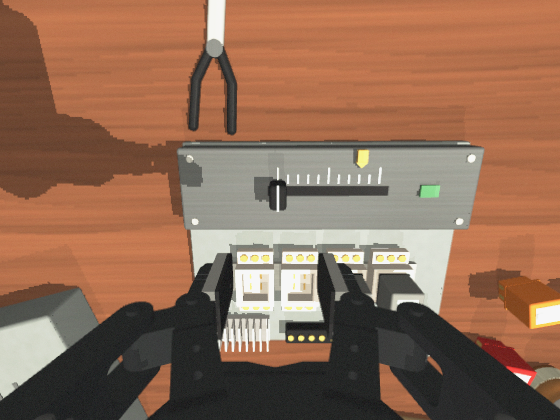

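Request:
{"op": "move_arm", "data": {
  "commands": [
    [[0.66, -0.2, -0.74, 1.0, 0], [0.66, -0.2, -0.74, 1.0, 0], [0.66, -0.2, -0.74, 1.0, 0], [0.66, -0.2, -0.74, 1.0, 0], [0.66, -0.2, -0.74, 1.0, 0], [0.66, -0.2, -0.74, 1.0, 0], [0.66, -0.2, -0.74, 1.0, 0], [0.66, -0.2, -0.74, 1.0, 0], [0.66, -0.2, -0.74, 1.0, 0], [0.66, -0.2, -0.74, 1.0, 0]]
  ]
}}

```text
t: 6.7
eef_pos: [0.5714, -0.1423, 0.2243]
tcp_rot: [-1.569, 0.005, 0.061]
ft_force: [0.4, 0.2, -0.2]
finger_gap: 0.502
```

Request:
{"op": "move_arm", "data": {
  "commands": [
    [[0, 0, 0, 0.0278, 0], [0, 0, 0, 0.0278, 0], [0, 0, 0, 0.0278, 0]]
  ]
}}

```text
t: 7.0
eef_pos: [0.5719, -0.1424, 0.2254]
tcp_rot: [-1.57, 0.003, 0.025]
ft_force: [-0.1, 0.1, 0.0]
finger_gap: 0.501
```

```bash
python3 - <<'E'
from h import *
s=snap('wrist','w4');w=cloud(s)
o=observe();print(o['eef_pos'],o['tcp_rot'],-np.array(s['R']).T@np.array(s['t']).reshape(3))
E
```

```text
[ 0.57212725 -0.14239093  0.2257655 ] [-1.57017077  0.00223159  0.02497972] [ 0.57095101 -0.06728522  0.36727682]
```

View pics/w4.png

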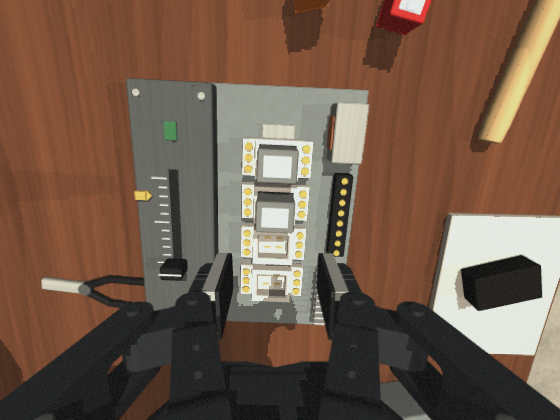

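The view shows worn4 at (277,167), worn3 at (276,214), empty sockets 2 and 1 at (272,245) and (270,283), and the fader at (173,268).

```bash
python3 - <<'E'
from h import *
s=pickle.load(open('pics/w4.pkl','rb'));w=cloud(s);f=s['frame'].astype(int)
x,y,z=w[...,0],w[...,1],w[...,2]
u,v=np.meshgrid(np.arange(560),np.arange(420))
im=cv2.imread('pics/w4.png');cv2.imwrite('pics/w4z.png',cv2.resize(im[120:310,225:345],None,fx=3.1,fy=3.1,interpolation=cv2.INTER_CUBIC))
# panel side lines (x edges) between y
P=w[(abs(z-.04)<.002)&(x<.52)&(x>.4)&(v<320)]
ys=np.arange(-.27,-.06,.005);lo=[];hi=[]
for a in ys:
    q=P[abs(P[:,1]-a)<.004,0]
    lo.append(np.percentile(q,.5));hi.append(np.percentile(q,99.5))
print('panel edges slope deg',np.degrees(np.arctan(np.polyfit(ys,lo,1)[0])),np.degrees(np.arctan(np.polyfit(ys,hi,1)[0])),np.mean(lo),np.mean(hi))
print('ymax edge',np.percentile(P[:,1],99.7))
for h0 in (.082,):
    r=(abs(z-h0)<.004)&(x>.54)&(x<.61)&(y<-.02)
    nl,lab,st,ce=cv2.connectedComponentsWithStats(r.astype(np.uint8))
    for i in range(1,nl):
        if st[i,4]>50:
            q=w[lab==i];e=cv2.minAreaRect(np.argwhere(lab==i)[:,::-1].astype(np.float32))
            print('relay',st[i,4],q.mean(0),rect(q),'rayrect',pix2plane(s,[e[0]],.082),st[i])
E
```

```text
panel edges slope deg 1.3745349448497222 5.836045572861635 0.4218654156507178 0.5008828060529205
ymax edge -0.04169287665354258
relay 1382 [ 0.57353638 -0.11525541  0.08141711] (array([ 0.57359296, -0.11598623]), array([32.21562958, 37.9414711 ]), 88.45040130615234) rayrect [[ 0.57356395 -0.11516672  0.082     ]] [ 257  148   42   36 1382]
relay 1199 [ 0.57250691 -0.16485319  0.08136348] (array([ 0.5724845 , -0.16567886]), array([32.43804169, 37.90791702]), 88.92210388183594) rayrect [[ 0.57251999 -0.16450542  0.082     ]] [ 255  201   40   32 1199]
```

View pics/w4z.png

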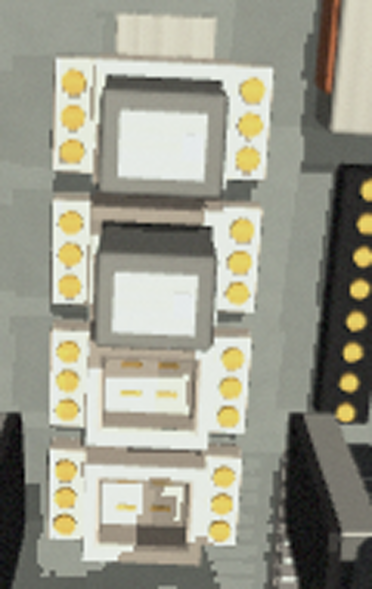

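```bash
python3 - <<'E'
from h import *
go(.5736,-.1157,.047,-.0225)
E
```

```text
shift [0.0143 1.1918 0.1776] turn 0.0302
```

Request:
{"op": "move_arm", "data": {
  "commands": [
    [[0.0143, 0, 0.1776, 0.03, -0.4], [0.0143, 0, 0.1776, 0.03, -0.4], [0.0143, 0.3, 0.1776, 0.03, -0.4], [0.0143, 0.6, 0.1776, 0.03, -0.4], [0.0143, 0.8, 0.1776, 0.03, -0.4], [0.0143, 0.8, 0.1776, 0.03, -0.4], [0.0143, 0.8, 0.1776, 0.03, -0.4]]
  ]
}}

```text
t: 7.75
eef_pos: [0.5743, -0.1161, 0.1072]
tcp_rot: [-1.571, 0.001, -0.023]
ft_force: [0.1, -0.2, -0.2]
finger_gap: 0.702
```

```bash
python3 - <<'E'
from h import *
go(.5736,-.1157,.047,-.0225)
E
```

```text
shift [-0.0047  0.4011  0.0025] turn -0.0001
```

Request:
{"op": "move_arm", "data": {
  "commands": [
    [[-0.0047, 0.2, 0, 0, -0.4], [-0.0047, 0.4, 0, 0, -0.4], [-0.0047, 0.4, 0, 0, -0.4], [-0.0047, 0.4, 0, 0, 1], [-0.0047, 0.4, 0, 0, 1], [-0.0047, 0.4, 0, 0, 1], [-0.0047, 0.4, 0, 0, 1], [-0.0047, 0.4, 0, 0, 1], [-0.0047, 0.4, 0, 0, 1]]
  ],
  "newtons": 40
}}

```text
t: 8.65
eef_pos: [0.5741, -0.1161, 0.0495]
tcp_rot: [-1.571, -0.002, -0.023]
ft_force: [-5.5, -0.7, 7.0]
finger_gap: 0.44
```

Request:
{"op": "move_arm", "data": {
  "commands": [
    [[0, -0.05, 0, 0, 1], [0, -0.12, 0, 0, 1], [0, -0.3, 0, 0, 1], [0, -0.6, 0, 0, 1], [0, -0.9, 0, 0, 1], [0, -0.9, 0, 0, 1], [0, -0.9, 0, 0, 1], [0, -0.9, 0, 0, 1]]
  ]
}}

```text
t: 9.45
eef_pos: [0.573, -0.1156, 0.1819]
tcp_rot: [-1.571, 0.001, -0.023]
ft_force: [-0.5, -1.0, -0.5]
finger_gap: 0.437
```

```bash
python3 - <<'E'
from h import *
s=snap('wrist','w5');snap('scene','s5')
o=observe();print(o['eef_pos'],o['tcp_rot'],o['finger_gap'])
s=pickle.load(open('pics/s5.pkl','rb'));w=cloud(s);x,y,z=w[...,0],w[...,1],w[...,2]
t=(z>.028)&(z<.037)&(x>.36)&(x<.53)&(y<.33)&(y>.1);print('tray',rect(w[t]))
t=(z>.019)&(z<.028)&(x>.52)&(x<.68)&(y<.36)&(y>.09);print('stock',rect(w[t]))
E
```

```text
[ 0.57267853 -0.11554246  0.18094885] [-1.57028337  0.00229812 -0.02332229] 0.4362435251779246
tray (array([0.45207947, 0.21176086]), array([124.27677155, 162.43701172]), 0.33738869428634644)
stock (array([0.60350671, 0.20861807]), array([ 67.31143188, 199.35539246]), 12.905906677246094)
```

View pics/w5.png

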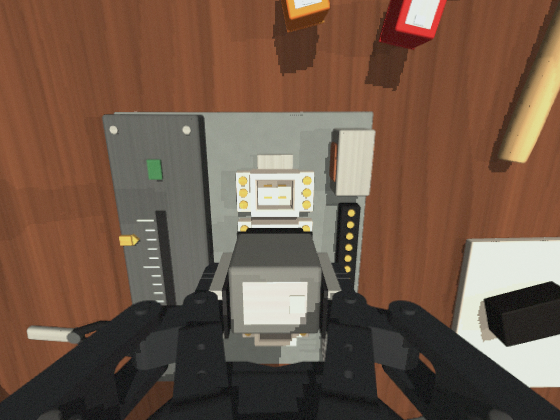

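View pics/s5.png

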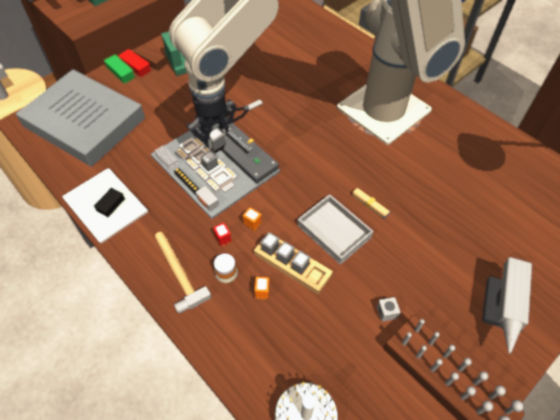

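```bash
python3 - <<'E'
from h import *
go(.452,.245,.12,0.005)
s=pickle.load(open('pics/w5.pkl','rb'));
# socket4 hole corners: outline
im=cv2.imread('pics/w5.png');cv2.imwrite('pics/w5z.png',cv2.resize(im[150:240,215:335],None,fx=6,fy=6,interpolation=cv2.INTER_CUBIC))
E
```

```text
shift [-0.8604  0.4063  2.3842] turn -0.018
```

View pics/w5z.png

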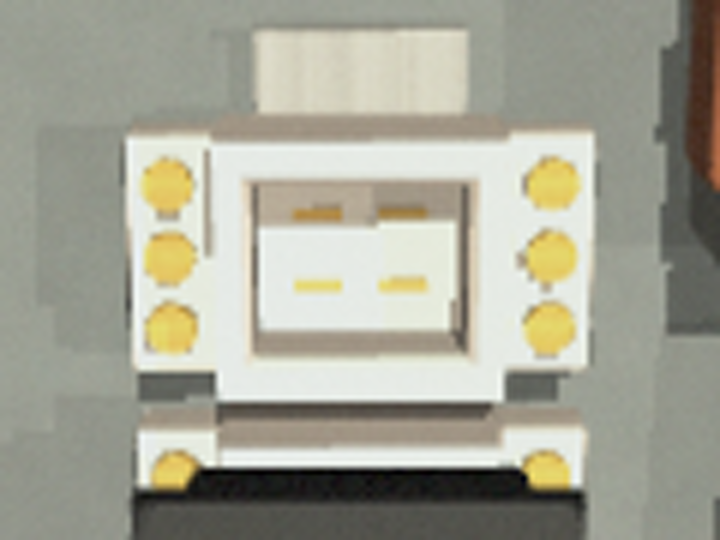

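```bash
python3 - <<'E'
from h import *
s=pickle.load(open('pics/w5.pkl','rb'));
c=np.array([(242,180),(481,180),(478,358),(248,358)],float)/6-0.42+[215,150]
p=pix2plane(s,c,.042);print(p,p.mean(0))
E
```

```text
[[ 0.55576168 -0.10015392  0.042     ]
 [ 0.59257231 -0.10106938  0.042     ]
 [ 0.59194243 -0.1298203   0.042     ]
 [ 0.55545273 -0.12891294  0.042     ]] [ 0.57393229 -0.11498914  0.042     ]
```

Request:
{"op": "move_arm", "data": {
  "commands": [
    [[-0.3, 0, 0.9, 0, 1], [-0.3, 0, 0.9, 0, 1], [-0.3, 0, 0.9, 0, 1], [-0.3, 0, 0.9, 0, 1], [-0.3, 0, 0.9, 0, 1]]
  ]
}}

```text
t: 10.05
eef_pos: [0.5311, 0.0211, 0.1812]
tcp_rot: [-1.571, 0.002, -0.021]
ft_force: [0.3, -0.3, -1.0]
finger_gap: 0.439
```

Request:
{"op": "move_arm", "data": {
  "commands": [
    [[-0.3, 0, 0.9, 0, 1], [-0.3, 0, 0.9, 0, 1], [-0.3, 0, 0.9, 0, 1], [-0.3, 0, 0.9, 0, 1], [-0.3, 0, 0.9, 0, 1]]
  ]
}}

```text
t: 10.55
eef_pos: [0.4901, 0.1561, 0.1816]
tcp_rot: [-1.571, 0.001, -0.022]
ft_force: [0.5, -0.2, -1.0]
finger_gap: 0.437
```

Request:
{"op": "move_arm", "data": {
  "commands": [
    [[-0.26, 0, 0.58, -0.018, 1], [-0.26, 0.4, 0.58, -0.018, 1], [-0.26, 0.4, 0.58, -0.018, 1], [-0.26, 0.4, 0.58, -0.018, 1], [-0.26, 0.4, 0.58, -0.018, 1]]
  ]
}}

```text
t: 11.05
eef_pos: [0.4537, 0.2429, 0.1218]
tcp_rot: [-1.572, 0.001, 0.004]
ft_force: [-0.6, 0.1, 0.5]
finger_gap: 0.441
```

```bash
python3 - <<'E'
from h import *
s=snap('wrist','w6');
o=observe();print(o['eef_pos'],o['tcp_rot'],o['finger_gap'])
go(.452,.245,.0285,0.005)
E
```

```text
[0.45429065 0.2430075  0.1225666 ] [-1.57078294e+00 -7.17203081e-04  3.30789421e-03] 0.4398044823574255
shift [-0.0152  0.6271  0.0133] turn -0.0011
```

View pics/w6.png

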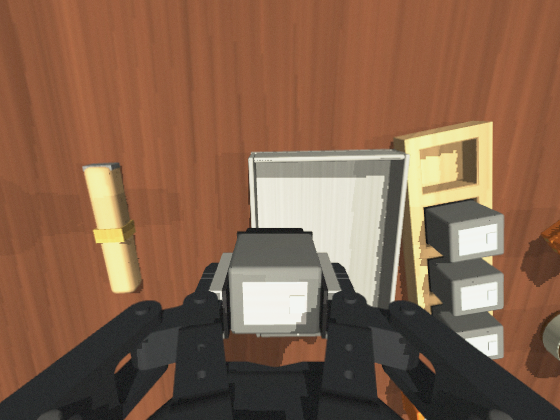

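The tray now sits right of where I measured it (walls at 255 and 405 px), so it was probably knocked. Remeasuring.

```bash
python3 - <<'E'
from h import *
s=snap('scene','s6')
for n in ['s6','w6']:
    s=pickle.load(open(f'pics/{n}.pkl','rb'));w=cloud(s);x,y,z=w[...,0],w[...,1],w[...,2]
    t=(z>.028)&(z<.037)&(x>.36)&(x<.6)&(y<.36)&(y>.08);
    nl,lab,st,ce=cv2.connectedComponentsWithStats(t.astype(np.uint8))
    for i in range(1,nl):
        if st[i,4]>40: print(n,'tray',st[i,4],rect(w[lab==i]))
    t=(z>.019)&(z<.027)&(x>.52)&(x<.7)&(y<.36)&(y>.09);print('stock',rect(w[t]))
E
```

```text
s6 tray 380 (array([0.49605652, 0.20731735]), array([122.83750153, 162.16123962]), 1.5414183139801025)
stock (array([0.57394232, 0.20379718]), array([130.66047668, 199.23007202]), 9.810490608215332)
w6 tray 2442 (array([0.49575003, 0.21941388]), array([120.80535126, 135.13110352]), 1.2026398181915283)
w6 tray 327 (array([0.58327472, 0.2334539 ]), array([39.26248169, 19.14323616]), 66.34574127197266)
w6 tray 255 (array([0.59048535, 0.18429066]), array([33.94295883, 12.48284817]), 78.23336029052734)
w6 tray 63 (array([0.59712994, 0.14762708]), array([8.82708263, 3.59429765]), 72.41348266601562)
w6 tray 200 (array([0.46633405, 0.12864018]), array([56.85036087,  4.49559641]), 1.8309236764907837)
stock (array([0.61303735, 0.22382396]), array([150.8913269 , 172.59721375]), 13.442501068115234)
```

View pics/s6.png

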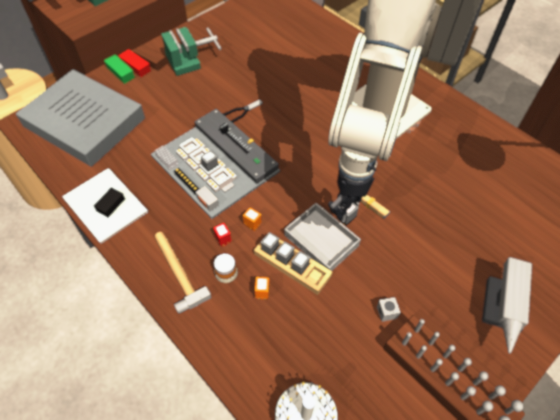

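```bash
python3 - <<'E'
from h import *
go(.486,.247,.0285,0.02)
E
```

```text
shift [0.2104 0.6295 0.0253] turn -0.0108
```

Request:
{"op": "move_arm", "data": {
  "commands": [
    [[0.21, 0, 0.025, -0.01, 1], [0.21, 0.1, 0.025, -0.01, 1], [0.21, 0.35, 0.025, -0.01, 1], [0.21, 0.5, 0.025, -0.01, 1], [0.21, 0.6, 0.025, -0.01, 1], [0.21, 0.63, 0.025, -0.01, 1], [0.21, 0.63, 0.025, -0.01, 1]]
  ]
}}

```text
t: 11.85
eef_pos: [0.485, 0.2477, 0.0279]
tcp_rot: [-1.571, -0.0, 0.02]
ft_force: [1.1, -0.2, -1.4]
finger_gap: 0.44
```

Request:
{"op": "move_arm", "data": {
  "commands": [
    [[0, 0.013, 0, 0, 1], [0, 0.013, 0, 0, 0], [0, 0.013, 0, 0, -0.2], [0, 0.013, 0, 0, -0.2], [0, -0.3, 0, 0, -0.2], [0, -0.6, 0, 0, -0.2], [0, -0.95, 0, 0, -0.2], [0, -0.95, 0, 0, -0.2], [0, -0.95, 0, 0, -0.2]]
  ]
}}

```text
t: 12.75
eef_pos: [0.4853, 0.2485, 0.1719]
tcp_rot: [-1.569, -0.004, 0.021]
ft_force: [-0.6, -0.6, -1.3]
finger_gap: 0.598
```

```bash
python3 - <<'E'
from h import *
s=snap('wrist','w7')
o=observe();print(o['eef_pos'],o['tcp_rot'],o['finger_gap'])
go(.5725,-.1655,.12,-.0225)
E
```

```text
[0.48424575 0.24801473 0.17029887] [-1.57051045e+00 -6.51682586e-04  2.07466544e-02] 0.6024855710836279
shift [ 0.531   0.3353 -2.7684] turn 0.0275
```

View pics/w7.png

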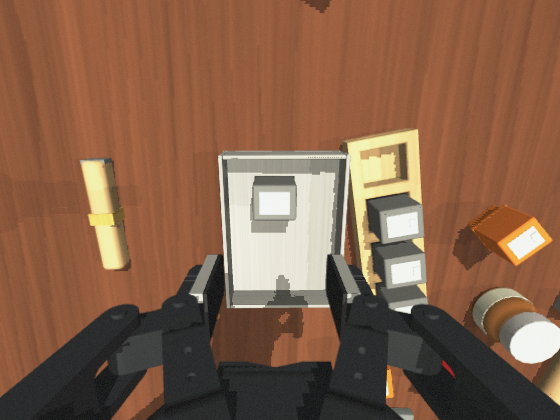

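worn4 stands upright in the tray at (275,200). On to worn3.

Request:
{"op": "move_arm", "data": {
  "commands": [
    [[0.2, 0, -0.95, 0, -0.3], [0.2, 0, -0.95, 0, -0.3], [0.2, 0, -0.95, 0, -0.3], [0.2, 0, -0.95, 0, -0.3], [0.2, 0, -0.95, 0, -0.3]]
  ]
}}

```text
t: 13.3
eef_pos: [0.5164, 0.105, 0.1683]
tcp_rot: [-1.571, 0.003, 0.018]
ft_force: [-0.4, 0.9, 0.1]
finger_gap: 0.649
```

Request:
{"op": "move_arm", "data": {
  "commands": [
    [[0.2, 0, -0.95, 0, -0.3], [0.2, 0, -0.95, 0, -0.3], [0.2, 0, -0.95, 0, -0.3], [0.2, 0, -0.95, 0, -0.3], [0.2, 0, -0.95, 0, -0.3]]
  ]
}}

```text
t: 13.8
eef_pos: [0.5498, -0.0352, 0.169]
tcp_rot: [-1.57, 0.002, 0.02]
ft_force: [0.3, 0.6, -0.8]
finger_gap: 0.649
```

Request:
{"op": "move_arm", "data": {
  "commands": [
    [[0.13, 0, -0.87, 0.0275, -0.3], [0.13, 0, -0.87, 0.0275, -0.3], [0.13, 0, -0.87, 0.0275, -0.3], [0.13, 0, -0.87, 0.0275, -0.3], [0.13, 0.3, -0.87, 0.0275, -0.3], [0.13, 0.3, -0.87, 0.0275, -0.3]]
  ]
}}

```text
t: 14.4
eef_pos: [0.5686, -0.1623, 0.1202]
tcp_rot: [-1.568, 0.01, -0.021]
ft_force: [-1.3, 0.3, -0.8]
finger_gap: 0.649
```

```bash
python3 - <<'E'
from h import *
s=snap('wrist','w8')
go(.5728,-.1657,.049,-.0225)
E
```

```text
shift [ 0.0196  0.4899 -0.0194] turn 0.0014
```

View pics/w8.png

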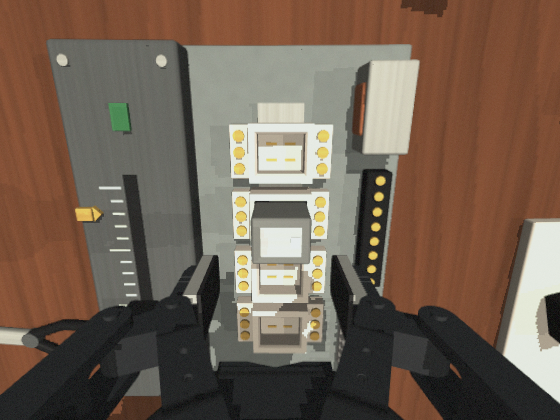

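Request:
{"op": "move_arm", "data": {
  "commands": [
    [[0.02, 0.15, -0.019, 0, -0.3], [0.02, 0.35, -0.019, 0, -0.3], [0.02, 0.49, -0.019, 0, -0.3], [0.02, 0.49, -0.019, 0, -0.3], [0.02, 0.49, -0.019, 0, 1], [0.02, 0.49, -0.019, 0, 1], [0.02, 0.49, -0.019, 0, 1], [0.02, 0.49, -0.019, 0, 1], [0.02, 0.49, -0.019, 0, 1]]
  ]
}}

```text
t: 15.35
eef_pos: [0.5732, -0.1675, 0.0531]
tcp_rot: [-1.57, 0.005, -0.022]
ft_force: [-8.8, 2.1, 2.8]
finger_gap: 0.438
```

Request:
{"op": "move_arm", "data": {
  "commands": [
    [[0, -0.05, 0, 0, 1], [0, -0.12, 0, 0, 1], [0, -0.3, 0, 0, 1], [0, -0.6, 0, 0, 1], [0, -0.9, 0, 0, 1], [0, -0.9, 0, 0, 1], [0, -0.9, 0, 0, 1]]
  ]
}}

```text
t: 16.05
eef_pos: [0.5772, -0.1689, 0.1901]
tcp_rot: [-1.572, -0.006, -0.022]
ft_force: [-0.6, -0.2, -0.7]
finger_gap: 0.436
```

```bash
python3 - <<'E'
from h import *
s=snap('wrist','w9');s=snap('scene','s9')
o=observe();print(o['eef_pos'],o['tcp_rot'],o['finger_gap'])
w=cloud(s);x,y,z=w[...,0],w[...,1],w[...,2]
t=(z>.028)&(z<.037)&(x>.36)&(x<.6)&(y<.36)&(y>.08);
nl,lab,st,ce=cv2.connectedComponentsWithStats(t.astype(np.uint8))
for i in range(1,nl):
    if st[i,4]>40: print('tray',st[i,4],rect(w[lab==i]))
go(.486,.177,.18,.02)
E
```

```text
[ 0.57523698 -0.16837482  0.18692146] [-1.57083603e+00 -3.59877801e-04 -2.23932079e-02] 0.4395188221429139
tray 375 (array([0.49623453, 0.20799435]), array([123.4493866 , 162.86981201]), 1.7928683757781982)
shift [-0.6463  0.0461  2.2886] turn -0.027
```

View pics/w9.png

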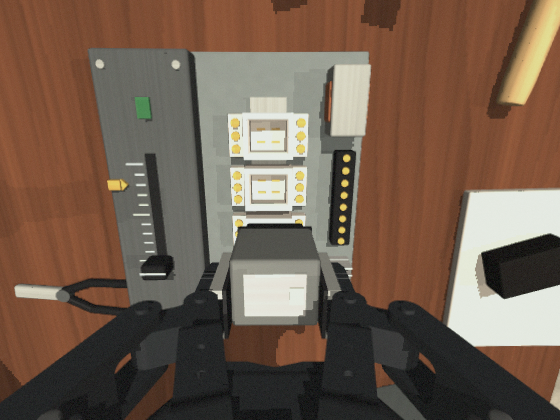

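Request:
{"op": "move_arm", "data": {
  "commands": [
    [[-0.22, 0, 0.8, 0, 1], [-0.22, 0, 0.8, 0, 1], [-0.22, 0, 0.8, 0, 1], [-0.22, 0, 0.8, 0, 1]]
  ]
}}

```text
t: 16.55
eef_pos: [0.5431, -0.045, 0.1852]
tcp_rot: [-1.57, 0.004, -0.019]
ft_force: [-0.8, 0.4, -1.1]
finger_gap: 0.437
```

Request:
{"op": "move_arm", "data": {
  "commands": [
    [[-0.22, 0, 0.8, 0, 1], [-0.22, 0, 0.8, 0, 1], [-0.22, 0, 0.8, 0, 1], [-0.22, 0, 0.8, 0, 1]]
  ]
}}

```text
t: 16.95
eef_pos: [0.5138, 0.0747, 0.1857]
tcp_rot: [-1.571, 0.002, -0.019]
ft_force: [-0.3, -1.0, -0.9]
finger_gap: 0.439
```

Request:
{"op": "move_arm", "data": {
  "commands": [
    [[-0.2, 0.3, 0.69, -0.027, 1], [-0.2, 0.3, 0.69, -0.027, 1], [-0.2, 0.3, 0.69, -0.027, 1], [-0.2, 0.3, 0.69, -0.027, 1], [-0.2, 0.3, 0.69, -0.027, 1]]
  ]
}}

```text
t: 17.45
eef_pos: [0.4877, 0.176, 0.1414]
tcp_rot: [-1.571, 0.0, 0.02]
ft_force: [0.1, 0.3, -1.4]
finger_gap: 0.437
```

```bash
python3 - <<'E'
from h import *
s=snap('wrist','w10')
o=observe();print(o['eef_pos'],o['tcp_rot'],o['finger_gap'])
go(.486,.177,.031,.02)
E
```

```text
[0.48803838 0.1757804  0.1417417 ] [-1.57114616e+00 -3.46062410e-04  1.91049341e-02] 0.44024617081708833
shift [-0.0134  0.7383  0.0084] turn -0.0006
```

View pics/w10.png

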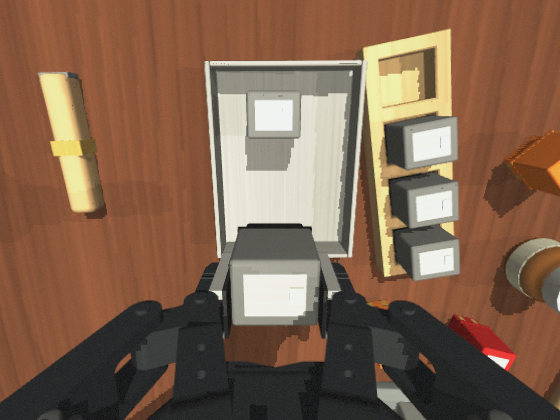

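Request:
{"op": "move_arm", "data": {
  "commands": [
    [[-0.013, 0.2, 0.008, 0, 1], [-0.013, 0.4, 0.008, 0, 1], [-0.013, 0.6, 0.008, 0, 1], [-0.013, 0.7, 0.008, 0, 1], [-0.013, 0.745, 0.008, 0, 1], [-0.013, 0.745, 0.008, 0, 1], [-0.013, 0.745, 0.008, 0, 0], [-0.013, 0.745, 0.008, 0, -0.2], [-0.013, 0.745, 0.008, 0, -0.2]]
  ]
}}

```text
t: 18.4
eef_pos: [0.4859, 0.1781, 0.0306]
tcp_rot: [-1.57, -0.001, 0.02]
ft_force: [0.2, -0.1, 0.3]
finger_gap: 0.602
```

Request:
{"op": "move_arm", "data": {
  "commands": [
    [[0, -0.3, 0, 0, -0.2], [0, -0.6, 0, 0, -0.2], [0, -0.95, 0, 0, -0.2], [0, -0.95, 0, 0, -0.2], [0, -0.95, 0, 0, -0.2], [0, -0.95, 0, 0, -0.2]]
  ]
}}

```text
t: 19.0
eef_pos: [0.4845, 0.1778, 0.1717]
tcp_rot: [-1.571, 0.001, 0.02]
ft_force: [-0.8, -0.6, 0.4]
finger_gap: 0.599
```

```bash
python3 - <<'E'
from h import *
s=snap('wrist','w11')
o=observe();print(o['eef_pos'],o['tcp_rot'],o['finger_gap'])
w=cloud(s);x,y,z=w[...,0],w[...,1],w[...,2]
for nm,ss in (('w',s),('s',snap('scene','s11'))):
    w=cloud(ss);x,y,z=w[...,0],w[...,1],w[...,2]
    r=(z>.05)&(z<.066)&(x>.42)&(x<.68)&(y<.34)&(y>.09)
    nl,lab,st,ce=cv2.connectedComponentsWithStats(r.astype(np.uint8))
    for i in range(1,nl):
        if st[i,4]>60:
            q=w[lab==i];q=q[abs(q[:,2]-.0575)<.003];print(nm,st[i,4],q.mean(0),rect(q))
E
```

```text
[0.48418995 0.17776613 0.17111606] [-1.57152738  0.00231187  0.01990162] 0.5991973989473414
w 1965 [0.48591921 0.24880696 0.05744574] (array([0.48602695, 0.24868829]), array([37.94680786, 31.19169235]), 1.0048980712890625)
w 2036 [0.59754104 0.23117694 0.05738876] (array([0.59800085, 0.23058752]), array([38.19940567, 32.97153854]), 11.832267761230469)
w 1759 [0.60711214 0.1855083  0.05746459] (array([0.60760107, 0.18493375]), array([38.59270477, 32.35252762]), 11.817864418029785)
w 1591 [0.48644021 0.17961244 0.05740897] (array([0.48648682, 0.17918903]), array([37.74669266, 31.31318665]), 1.1659866571426392)
w 1558 [0.61699089 0.1400839  0.05737965] (array([0.61762073, 0.13916478]), array([37.83013535, 32.56238937]), 13.276869773864746)
s 165 [0.48794041 0.18027168 0.05711715] (array([0.48776868, 0.1798893 ]), array([38.65852737, 33.17259979]), 2.89621639251709)
s 177 [0.48756515 0.25016427 0.05733682] (array([0.48671826, 0.24938531]), array([40.10297775, 30.798172  ]), 2.6959123611450195)
s 180 [0.61948728 0.14119277 0.05752955] (array([0.618315  , 0.14024118]), array([37.2012291 , 31.71259308]), 8.136717796325684)
s 186 [0.61037782 0.18726111 0.05722254] (array([0.6094928 , 0.18740829]), array([39.4965744 , 32.11494446]), 15.609105110168457)
s 195 [0.60039525 0.23268693 0.05744349] (array([0.59904736, 0.2327785 ]), array([39.38431549, 31.93477821]), 11.542159080505371)
```

View pics/w11.png

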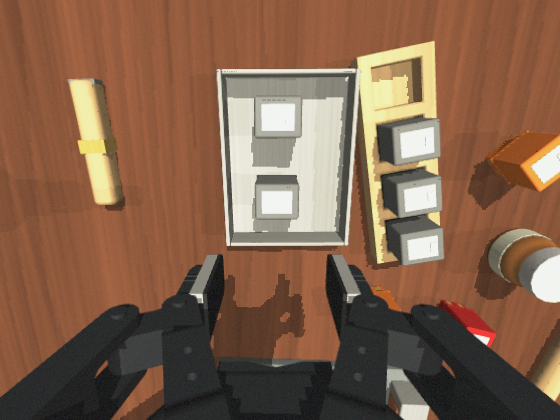

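Both worn relays stand in the tray, at (278,117) and (277,198). Next I'll refine the socket positions from the earlier views.

```bash
python3 - <<'E'
from h import *
for n in ['w8','w9','w5']:
    s=pickle.load(open(f'pics/{n}.pkl','rb'));w=cloud(s);x,y,z=w[...,0],w[...,1],w[...,2]
    r=(abs(z-.0415)<.003)&(x>.53)&(x<.615)&(y<-.07)&(y>-.3)
    nl,lab,st,ce=cv2.connectedComponentsWithStats(r.astype(np.uint8),connectivity=4)
    for i in range(1,nl):
        if st[i,4]>150: q=w[lab==i];print(n,st[i],np.round(np.median(q[:,2]),4),[np.round(a,4) for a in rect(q)])
im=cv2.imread('pics/w9.png');cv2.imwrite('pics/w9z.png',cv2.resize(im[100:220,215:325],None,fx=5,fy=5,interpolation=cv2.INTER_CUBIC))
E
```

```text
w8 [ 248  124   67   60 2002] 0.0412 [array([ 0.5736, -0.1161]), array([41.6963, 46.0306]), np.float64(88.6937)]
w8 [249 193  63  43 641] 0.0413 [array([ 0.5726, -0.1609]), array([33.1049, 46.039 ]), np.float64(88.6162)]
w8 [251 254  59  49 991] 0.0411 [array([ 0.5713, -0.216 ]), array([42.8828, 46.0739]), np.float64(88.7348)]
w8 [ 252  308   56   45 1295] 0.041 [array([ 0.5703, -0.2653]), array([43.5565, 45.8947]), np.float64(88.7336)]
w9 [ 242  113   52   47 1209] 0.0413 [array([ 0.5736, -0.1159]), array([41.1767, 45.9573]), np.float64(88.6559)]
w9 [ 244  168   49   43 1094] 0.0412 [array([ 0.5726, -0.1656]), array([42.0251, 46.0329]), np.float64(88.7508)]
w9 [246 217  46   9 257] 0.0411 [array([ 0.5719, -0.1981]), array([ 7.5565, 45.0187]), np.float64(89.5508)]
w5 [ 250  173   50   44 1136] 0.0412 [array([ 0.5735, -0.116 ]), array([42.5664, 46.1807]), np.float64(88.4161)]
w5 [251 223  48   5 193] 0.0411 [array([ 0.5727, -0.1463]), array([ 3.9672, 45.7109]), np.float64(88.0042)]
w5 [254 333  43  13 343] 0.041 [array([ 0.5699, -0.2785]), array([16.7663, 45.9355]), np.float64(88.65)]
```

View pics/w9z.png

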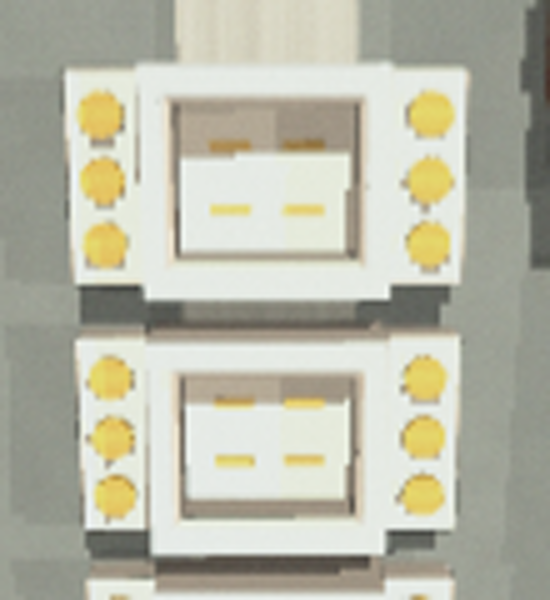

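```bash
python3 - <<'E'
from h import *
go(.6176,.1392,.1,.211)
E
```

```text
shift [ 0.8844  0.4725 -0.2746] turn -0.1217
```

Request:
{"op": "move_arm", "data": {
  "commands": [
    [[0.884, 0, -0.274, -0.122, -0.1], [0.884, 0, -0.274, -0.122, -0.1], [0.884, 0.3, -0.274, -0.122, -0.1], [0.884, 0.47, -0.274, -0.122, -0.1], [0.884, 0.47, -0.274, -0.122, -0.1], [0.884, 0.47, -0.274, -0.122, -0.1], [0.884, 0.47, -0.274, -0.122, -0.1]]
  ]
}}

```text
t: 19.8
eef_pos: [0.6185, 0.1401, 0.1028]
tcp_rot: [-1.571, -0.001, 0.212]
ft_force: [0.5, -0.4, 0.9]
finger_gap: 0.547
```

```bash
python3 - <<'E'
from h import *
s=snap('wrist','w12')
o=observe();print(o['eef_pos'],o['tcp_rot'],o['finger_gap'])
w=cloud(s);x,y,z=w[...,0],w[...,1],w[...,2]
r=(z>.05)&(z<.066)&(x>.55)&(x<.68)&(y<.34)&(y>.09)
nl,lab,st,ce=cv2.connectedComponentsWithStats(r.astype(np.uint8))
for i in range(1,nl):
    if st[i,4]>60:
        q=w[lab==i];q=q[abs(q[:,2]-.0575)<.003];print(st[i],q.mean(0),rect(q))
go(.6176,.1392,.028,.211)
E
```

```text
[0.61881102 0.14022076 0.10343504] [-1.57075882 -0.00177481  0.21216665] 0.5487506265194043
[ 239   46   69   63 4199] [0.59865018 0.23110447 0.05732547] (array([0.59863257, 0.23088759]), array([37.87728119, 32.24858475]), 12.057740211486816)
[ 242  134   64   54 3271] [0.60820971 0.18567369 0.05741155] (array([0.6084223 , 0.18473055]), array([37.98124695, 31.94248009]), 11.978641510009766)
[ 244  207   59   49 2760] [0.61780422 0.14010121 0.05738989] (array([0.61794318, 0.13924698]), array([38.03811264, 32.21021652]), 11.690210342407227)
shift [-0.0093  0.5029 -0.005 ] turn 0.0007
```

View pics/w12.png

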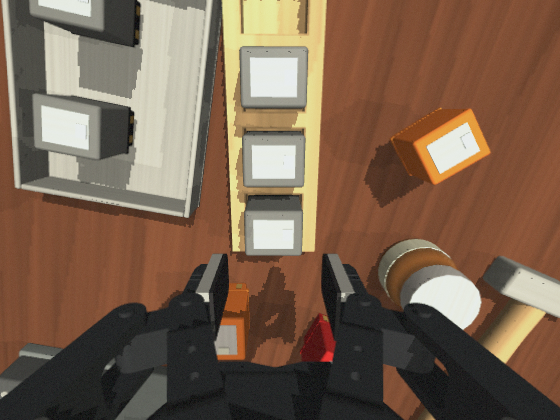

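Request:
{"op": "move_arm", "data": {
  "commands": [
    [[-0.007, 0.25, -0.004, 0, -0.1], [-0.007, 0.4, -0.004, 0, -0.1], [-0.007, 0.5, -0.004, 0, -0.1], [-0.007, 0.5, -0.004, 0, -0.1], [-0.007, 0.5, -0.004, 0, 1], [-0.007, 0.5, -0.004, 0, 1], [-0.007, 0.5, -0.004, 0, 1], [-0.007, 0.5, -0.004, 0, 1]]
  ]
}}

```text
t: 20.65
eef_pos: [0.6183, 0.1389, 0.0278]
tcp_rot: [-1.571, -0.002, 0.211]
ft_force: [0.4, -0.4, 3.8]
finger_gap: 0.434
```

Request:
{"op": "move_arm", "data": {
  "commands": [
    [[0, -0.1, 0, 0, 1], [0, -0.3, 0, 0, 1], [0, -0.6, 0, 0, 1], [0, -0.9, 0, 0, 1], [0, -0.9, 0, 0, 1], [0, -0.9, 0, 0, 1]]
  ]
}}

```text
t: 21.25
eef_pos: [0.6185, 0.139, 0.1643]
tcp_rot: [-1.571, -0.004, 0.211]
ft_force: [-0.5, -0.1, -2.1]
finger_gap: 0.441
```

```bash
python3 - <<'E'
from h import *
s=snap('wrist','w13')
o=observe();print(o['eef_pos'],o['tcp_rot'],o['finger_gap'],o['ft_force'])
go(.5736,-.1158,.14,-.0224)
E
```

```text
[0.6174132  0.13876592 0.16250094] [-1.57079732e+00 -4.62908924e-04  2.11476040e-01] 0.441862547295126 [-1.17359413  0.1521665  -1.53228014]
shift [-0.6418  0.15   -1.598 ] turn 0.1489
```

View pics/w13.png

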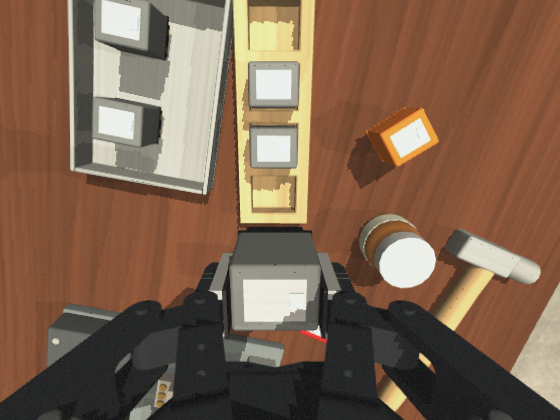

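Request:
{"op": "move_arm", "data": {
  "commands": [
    [[-0.32, 0, -0.8, 0, 1], [-0.32, 0, -0.8, 0, 1], [-0.32, 0, -0.8, 0, 1], [-0.32, 0, -0.8, 0, 1]]
  ]
}}

```text
t: 21.7
eef_pos: [0.5938, 0.0081, 0.1601]
tcp_rot: [-1.571, 0.004, 0.208]
ft_force: [-0.6, -0.8, -0.9]
finger_gap: 0.438
```

Request:
{"op": "move_arm", "data": {
  "commands": [
    [[-0.32, 0.15, -0.8, 0.149, 1], [-0.32, 0.15, -0.8, 0.149, 1], [-0.32, 0.15, -0.8, 0.149, 1], [-0.32, 0.15, -0.8, 0.149, 1], [-0.32, 0.15, -0.8, 0.149, 1], [-0.32, 0.15, -0.8, 0.149, 1], [-0.32, 0.15, -0.8, 0.149, 1]]
  ]
}}

```text
t: 22.4
eef_pos: [0.5745, -0.1146, 0.1393]
tcp_rot: [-1.571, 0.0, -0.021]
ft_force: [0.3, -0.6, -1.5]
finger_gap: 0.436
```

```bash
cat >> h.py <<'E'
def held(s,o):
    w=cloud(s);u,v=np.meshgrid(np.arange(560),np.arange(420))
    p=o['eef_pos'];z=w[...,2];zt=p[2]-.0238+.054
    r=(abs(z-zt)<.006)&(np.hypot(w[...,0]-p[0],w[...,1]-p[1])<.04)&(u>230)&(u<320)&(v>225)&(v<345)
    q=w[r];zm=np.median(q[:,2]);q=q[abs(q[:,2]-zm)<.0015];c,wh,a=rect(q)
    r0=o['tcp_rot'][2];d=c-p[:2];print('held top z-tcp',zm-p[2],'centre',c,wh,a,'offset tool xz',d@[np.cos(r0),np.sin(r0)],d@[-np.sin(r0),np.cos(r0)],'yaw',r0)
    return c
E
python3 - <<'E'
from h import *
s=snap('wrist','w14');o=observe();print(o['eef_pos'],o['tcp_rot'][2])
held(pickle.load(open('pics/w13.pkl','rb')),{'eef_pos':np.array([.6176,.1388,.163]),'tcp_rot':[0,0,.2115]})
held(s,o)
go(.5736,-.1158,.1,-.0224)
E
```

```text
[ 0.57448767 -0.11467824  0.13935944] -0.02078250280895011
held top z-tcp 0.030815594411987002 centre [0.61868951 0.13954591] [37.66329956 32.19613266] 11.857842445373535 offset tool xz 0.0012218238610598134 0.0005005744700216517 yaw 0.2115
held top z-tcp 0.029446699578000335 centre [ 0.57498871 -0.11401492] [31.90951347 37.68101883] 88.63246154785156 offset tool xz 0.0004871415166393533 0.0006735882654381597 yaw -0.02078250280895011
shift [-0.0058  0.2624 -0.0076] turn 0.001
```

View pics/w14.png

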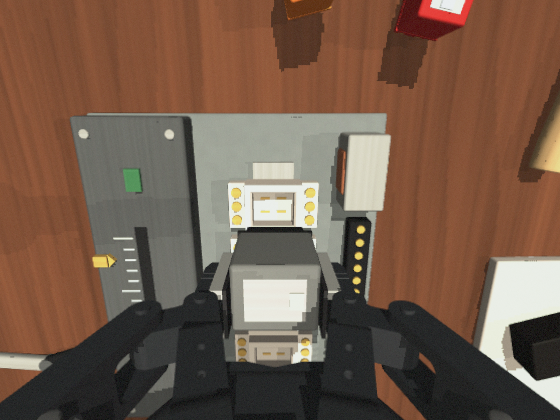

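```bash
python3 - <<'E'
from h import *
s=pickle.load(open('pics/w14.pkl','rb'))
R=np.array(s['R']);t=np.array(s['t']).reshape(3)
P=np.array([(.5736,-.1158,.042),(.5726,-.1656,.042),(.5714,-.2156,.042),(.5745,-.1147,.139)])
print(cv2.projectPoints(P,cv2.Rodrigues(R)[0],t,np.array(s['K']),np.array(s['dist_coeffs']))[0].reshape(-1,2), R.T[:,2])
w=cloud(s);x,y,z=w[...,0],w[...,1],w[...,2]
r=(abs(z-.0415)<.003)&(x>.53)&(x<.615)&(y<-.0)&(y>-.3)
nl,lab,st,ce=cv2.connectedComponentsWithStats(r.astype(np.uint8),connectivity=4)
for i in range(1,nl):
    if st[i,4]>150: q=w[lab==i];print(st[i],[np.round(a,4) for a in rect(q)])
E
```

```text
[[272.81373972 210.36713524]
 [273.04467792 265.77945579]
 [273.03373362 315.71154185]
 [273.58300967 266.25933821]] [-0.00627921 -0.29799933 -0.95454543]
[ 244  184   58   46 1077] [array([ 0.5736, -0.1133]), array([37.7408, 46.0811]), np.float64(88.8964)]
[249 330  49   5 243] [array([ 0.5709, -0.234 ]), array([ 6.412 , 44.3844]), np.float64(89.4271)]
[249 339  49  25 556] [array([ 0.5702, -0.2564]), array([26.8429, 45.7308]), np.float64(89.8155)]
```

```bash
python3 - <<'E'
from h import *
go(.5731,-.1164,.072,-.0224)
E
```

```text
shift [-0.009   0.4491 -0.0117] turn 0.001
```

Request:
{"op": "move_arm", "data": {
  "commands": [
    [[-0.009, 0.15, -0.0117, 0.001, 1], [-0.009, 0.3, -0.0117, 0.001, 1], [-0.009, 0.4, -0.0117, 0.001, 1], [-0.009, 0.44, -0.0117, 0.001, 1], [-0.009, 0.44, -0.0117, 0.001, 1], [-0.009, 0.44, -0.0117, 0.001, 1], [-0.009, 0.44, -0.0117, 0.001, 1]]
  ]
}}

```text
t: 23.15
eef_pos: [0.5736, -0.1178, 0.0743]
tcp_rot: [-1.571, -0.002, -0.024]
ft_force: [-1.2, 0.2, -1.0]
finger_gap: 0.434
```

```bash
python3 - <<'E'
from h import *
s=snap('wrist','w15');o=observe();print(o['eef_pos'],o['tcp_rot'][2],o['ft_force'])
held(s,o)
go(.5731,-.1164,.052,-.0224)
E
```

```text
[ 0.57351938 -0.1178531   0.07429616] -0.02412823437885292 [ 1.07231314 -0.33145041 -0.95065971]
held top z-tcp 0.0295781366617454 centre [ 0.5741236 -0.1172253] [31.97130203 37.58359146] 88.21200561523438 offset tool xz 0.0005888906840968354 0.0006421992671161748 yaw -0.02412823437885292
shift [-0.003   0.1486  0.0096] turn -0.0011
```

View pics/w15.png

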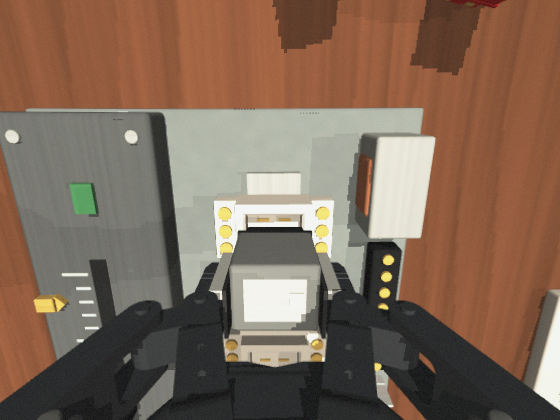

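Request:
{"op": "move_arm", "data": {
  "commands": [
    [[-0.004, 0, 0.009, 0, 1], [-0.004, 0.03, 0.009, 0, 1], [-0.004, 0.06, 0.009, 0, 1], [-0.004, 0.075, 0.009, 0, 1], [-0.004, 0.09, 0.009, 0, 1]]
  ]
}}

```text
t: 23.7
eef_pos: [0.5721, -0.1163, 0.0595]
tcp_rot: [-1.571, 0.0, -0.024]
ft_force: [1.0, -0.1, -1.4]
finger_gap: 0.438
```

```bash
python3 - <<'E'
from h import *
s=snap('wrist','w16');o=observe();print(o['eef_pos'],o['tcp_rot'],o['ft_force'])
held(s,o)
go(.5731,-.1164,.052,-.0224)
E
```

```text
[ 0.5721276  -0.11631755  0.05922862] [-1.57070780e+00  4.61729992e-04 -2.41630114e-02] [ 0.66146152  0.02638607 -1.70278438]
held top z-tcp 0.02978203033967708 centre [ 0.57272998 -0.11576241] [31.941782  37.6171608] 88.1492919921875 offset tool xz 0.0005887872361692593 0.0005695327087991657 yaw -0.024163011381143518
shift [ 0.0065  0.0482 -0.0004] turn -0.0011
```

Request:
{"op": "move_arm", "data": {
  "commands": [
    [[0.005, 0.02, 0, 0, 1], [0.005, 0.04, 0, 0, 1], [0.005, 0.055, 0, 0, 1], [0.005, 0.06, 0, 0, 1], [0.005, 0.06, 0, 0, 1]]
  ]
}}

```text
t: 24.25
eef_pos: [0.573, -0.1163, 0.0518]
tcp_rot: [-1.571, 0.0, -0.024]
ft_force: [-4.3, 0.2, 10.2]
finger_gap: 0.443
```

Contact at 10 N means it is home. Releasing and rising.

Request:
{"op": "move_arm", "data": {
  "commands": [
    [[0, -0.007, 0, 0, 1], [0, -0.007, 0, 0, 0], [0, -0.007, 0, 0, -0.2], [0, -0.007, 0, 0, -0.2], [0, -0.1, 0, 0, -0.2], [0, -0.4, 0, 0, -0.2], [0, -0.8, 0, 0, -0.2], [0, -0.8, 0, 0, -0.2], [0, -0.8, 0, 0, -0.2]]
  ]
}}

```text
t: 25.15
eef_pos: [0.5746, -0.1167, 0.174]
tcp_rot: [-1.572, -0.006, -0.024]
ft_force: [-0.4, 0.3, 0.3]
finger_gap: 0.599
```

```bash
python3 - <<'E'
from h import *
s=snap('wrist','w17');ss=snap('scene','s17');o=observe();print(o['eef_pos'],o['tcp_rot'][2])
w=cloud(s);x,y,z=w[...,0],w[...,1],w[...,2]
r=(abs(z-.082)<.006)&(x>.54)&(x<.61)&(y<-.06)&(y>-.3);q=w[r];print(np.median(q[:,2]),rect(q))
w=cloud(ss);x,y,z=w[...,0],w[...,1],w[...,2]
r=(z>.05)&(z<.066)&(x>.42)&(x<.70)&(y<.36)&(y>.09)
nl,lab,st,ce=cv2.connectedComponentsWithStats(r.astype(np.uint8))
for i in range(1,nl):
    if st[i,4]>60:
        q=w[lab==i];print('s',st[i,4],q.mean(0),rect(q))
go(.6084,.1847,.16,.211)
E
```

```text
[ 0.57236533 -0.11621837  0.17045418] -0.024164913423654455
0.08144760283677545 (array([ 0.57342523, -0.11628165]), array([32.21688461, 37.72653961]), 88.98632049560547)
s 167 [0.48856126 0.18067639 0.05633166] (array([0.4870321 , 0.17975694]), array([39.01844025, 32.76312256]), 1.491334319114685)
s 179 [0.4873864  0.2505806  0.05607797] (array([0.48663251, 0.24935402]), array([39.44652939, 33.95668411]), 2.77813458442688)
s 186 [0.61005211 0.18746486 0.05681976] (array([0.60914404, 0.18599361]), array([40.65987015, 33.35586548]), 13.049895286560059)
s 191 [0.59999379 0.23284796 0.05673255] (array([0.59886395, 0.23223218]), array([39.79714203, 32.80277252]), 13.395009994506836)
shift [0.1917 0.0697 2.0113] turn -0.1497
```

View pics/w17.png

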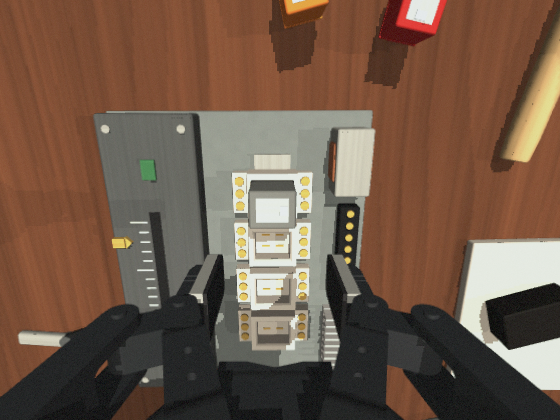

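The first new relay is home in socket 4: its top is at 81.4 mm, the same as the worn one read. Second relay next.

Request:
{"op": "move_arm", "data": {
  "commands": [
    [[0.09, 0, 1, 0, -0.1], [0.09, 0, 1, 0, -0.1], [0.09, 0, 1, 0, -0.1], [0.09, 0, 1, 0, -0.1]]
  ]
}}

```text
t: 25.65
eef_pos: [0.5892, 0.0383, 0.1686]
tcp_rot: [-1.57, 0.003, -0.019]
ft_force: [-0.2, -0.8, -0.4]
finger_gap: 0.548
```

Request:
{"op": "move_arm", "data": {
  "commands": [
    [[0.1, 0, 1, -0.149, -0.1], [0.1, 0, 1, -0.149, -0.1], [0.1, 0.2, 1, -0.149, -0.1], [0.1, 0.45, 1, -0.149, -0.1], [0.1, 0.45, 1, -0.149, -0.1], [0.1, 0.45, 1, -0.149, -0.1], [0.1, 0.45, 1, -0.149, -0.1]]
  ]
}}

```text
t: 26.35
eef_pos: [0.6093, 0.1818, 0.1042]
tcp_rot: [-1.571, -0.001, 0.209]
ft_force: [-0.0, -0.3, 0.5]
finger_gap: 0.55
```

```bash
python3 - <<'E'
from h import *
s=snap('wrist','w18')
o=observe();print(o['eef_pos'],o['tcp_rot'],o['finger_gap'])
w=cloud(s);x,y,z=w[...,0],w[...,1],w[...,2]
r=(z>.05)&(z<.066)&(x>.56)&(x<.68)&(y<.34)&(y>.09)
nl,lab,st,ce=cv2.connectedComponentsWithStats(r.astype(np.uint8))
for i in range(1,nl):
    if st[i,4]>60:
        q=w[lab==i];q=q[abs(q[:,2]-.0575)<.003];print(st[i],q.mean(0),rect(q))
go(.6084,.1847,.028,.211)
E
```

```text
[0.60973913 0.1818437  0.10483509] [-1.57081614 -0.00191362  0.20846593] 0.5492501422473682
[ 242  127   64   53 3278] [0.59842647 0.23159519 0.05739704] (array([0.59854834, 0.23109238]), array([38.03295135, 31.43741035]), 11.84207534790039)
[ 244  200   60   49 2761] [0.60805235 0.18606245 0.05739291] (array([0.60819989, 0.18526854]), array([38.03171158, 31.96819496]), 11.763904571533203)
shift [-0.0048  0.5122  0.0205] turn -0.0016
```

View pics/w18.png

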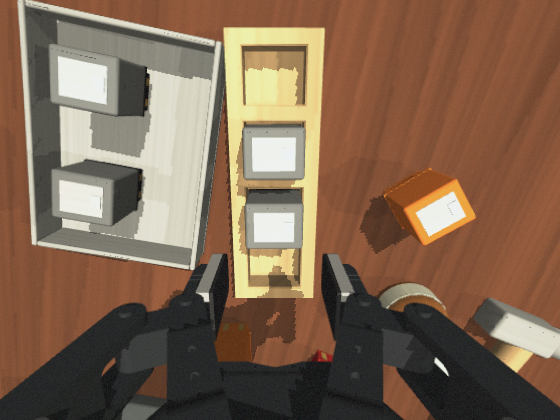

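Request:
{"op": "move_arm", "data": {
  "commands": [
    [[-0.005, 0.25, 0.022, -0.001, -0.1], [-0.005, 0.4, 0.022, -0.001, -0.1], [-0.005, 0.51, 0.022, -0.001, -0.1], [-0.005, 0.51, 0.022, -0.001, -0.1], [-0.005, 0.51, 0.022, -0.001, 1], [-0.005, 0.51, 0.022, -0.001, 1], [-0.005, 0.51, 0.022, -0.001, 1], [-0.005, 0.51, 0.022, -0.001, 1]]
  ]
}}

```text
t: 27.2
eef_pos: [0.6078, 0.1861, 0.0277]
tcp_rot: [-1.571, -0.001, 0.212]
ft_force: [0.4, 0.8, -1.1]
finger_gap: 0.437
```

Request:
{"op": "move_arm", "data": {
  "commands": [
    [[0, -0.1, 0, 0, 1], [0, -0.3, 0, 0, 1], [0, -0.6, 0, 0, 1], [0, -0.9, 0, 0, 1], [0, -0.9, 0, 0, 1], [0, -0.9, 0, 0, 1]]
  ]
}}

```text
t: 27.8
eef_pos: [0.6082, 0.1862, 0.1644]
tcp_rot: [-1.571, -0.004, 0.212]
ft_force: [-1.0, -1.1, -1.6]
finger_gap: 0.437
```

```bash
python3 - <<'E'
from h import *
s=snap('wrist','w19');o=observe();print(o['eef_pos'],o['tcp_rot'],o['finger_gap'],o['ft_force'])
held(s,o)
go(.572,-.1663,.14,-.0224)
E
```

```text
[0.60710156 0.18591274 0.16261444] [-1.57074291e+00 -6.90232342e-04  2.11540621e-01] 0.43572089894958904 [ 0.23042008 -0.20054907 -1.92445124]
held top z-tcp 0.03148117558420982 centre [0.60847455 0.18605122] [37.53900146 32.49772644] 11.749869346618652 offset tool xz 0.001371457731989865 -0.00015288252314758625 yaw 0.21154062073261337
shift [-0.7218  0.1508 -2.2466] turn 0.1489
```

Request:
{"op": "move_arm", "data": {
  "commands": [
    [[-0.24, 0, -0.75, 0, 1], [-0.24, 0, -0.75, 0, 1], [-0.24, 0, -0.75, 0, 1], [-0.24, 0, -0.75, 0, 1]]
  ]
}}

```text
t: 28.25
eef_pos: [0.5944, 0.0659, 0.1604]
tcp_rot: [-1.571, 0.003, 0.208]
ft_force: [-0.9, 0.9, -0.5]
finger_gap: 0.435
```

Request:
{"op": "move_arm", "data": {
  "commands": [
    [[-0.24, 0, -0.75, 0, 1], [-0.24, 0, -0.75, 0, 1], [-0.24, 0, -0.75, 0, 1], [-0.24, 0, -0.75, 0, 1]]
  ]
}}

```text
t: 28.65
eef_pos: [0.5837, -0.0505, 0.161]
tcp_rot: [-1.57, 0.001, 0.209]
ft_force: [-0.4, -0.2, -0.6]
finger_gap: 0.437
```

Request:
{"op": "move_arm", "data": {
  "commands": [
    [[-0.24, 0.15, -0.75, 0.149, 1], [-0.24, 0.15, -0.75, 0.149, 1], [-0.24, 0.15, -0.75, 0.149, 1], [-0.24, 0.15, -0.75, 0.149, 1], [-0.24, 0.15, -0.75, 0.149, 1], [-0.24, 0.15, -0.75, 0.149, 1], [-0.24, 0.15, -0.75, 0.149, 1]]
  ]
}}

```text
t: 29.35
eef_pos: [0.5731, -0.1651, 0.1395]
tcp_rot: [-1.571, -0.0, -0.021]
ft_force: [0.3, -0.3, 0.1]
finger_gap: 0.441
```

```bash
python3 - <<'E'
from h import *
s=snap('wrist','w20');o=observe();print(o['eef_pos'],o['tcp_rot'])
c=held(s,o);d=c-o['eef_pos'][:2]
go(.5726-d[0],-.1656-d[1],.074,-.0224)
E
```

```text
[ 0.57297832 -0.16528214  0.13957708] [-1.57070775e+00 -2.48327073e-04 -2.06750365e-02]
held top z-tcp 0.02966676838989754 centre [ 0.57361957 -0.16507938] [32.67003632 37.44051361] 87.95277404785156 offset tool xz 0.000636920420909221 0.00021597490724109628 yaw -0.020675036510206413
shift [-0.0067  0.4372 -0.0036] turn 0.0011
```

Request:
{"op": "move_arm", "data": {
  "commands": [
    [[-0.007, 0.15, 0, 0, 1], [-0.007, 0.3, 0, 0, 1], [-0.007, 0.4, 0, 0, 1], [-0.007, 0.43, 0, 0, 1], [-0.007, 0.43, 0, 0, 1], [-0.007, 0.43, 0, 0, 1], [-0.007, 0.43, 0, 0, 1]]
  ]
}}

```text
t: 30.1
eef_pos: [0.5723, -0.1669, 0.0758]
tcp_rot: [-1.571, -0.002, -0.023]
ft_force: [0.1, -0.6, -1.7]
finger_gap: 0.433
```

```bash
python3 - <<'E'
from h import *
s=snap('wrist','w21');o=observe();print(o['eef_pos'],o['tcp_rot'],o['ft_force'])
c=held(s,o);d=c-o['eef_pos'][:2]
go(.5726-d[0],-.1656-d[1],.058,-.0224)
E
```

```text
[ 0.57217145 -0.16688269  0.07581486] [-1.57123438 -0.00158087 -0.02260916] [ 0.41138072 -0.58041858 -1.17597149]
held top z-tcp 0.029756661218434788 centre [ 0.57276276 -0.16691391] [32.42618179 37.51774979] 88.51226043701172 offset tool xz 0.000591857107511686 -1.7843183493386953e-05 yaw -0.022609156000478414
shift [-0.0013  0.1188  0.0087] turn -0.0001
```

Request:
{"op": "move_arm", "data": {
  "commands": [
    [[0, 0, 0.0085, 0, 1], [0, 0.03, 0.0085, 0, 1], [0, 0.06, 0.0085, 0, 1], [0, 0.09, 0.0085, 0, 1], [0, 0.115, 0.0085, 0, 1], [0, 0.115, 0.0085, 0, 1]]
  ]
}}

```text
t: 30.75
eef_pos: [0.5711, -0.1653, 0.0568]
tcp_rot: [-1.57, 0.001, -0.023]
ft_force: [0.6, -1.2, -0.7]
finger_gap: 0.435
```

Request:
{"op": "move_arm", "data": {
  "commands": [
    [[0, 0.02, 0, 0, 1], [0, 0.035, 0, 0, 1], [0, 0.045, 0, 0, 1], [0, 0.045, 0, 0, 1]]
  ]
}}

```text
t: 31.15
eef_pos: [0.5716, -0.1654, 0.0516]
tcp_rot: [-1.571, 0.0, -0.023]
ft_force: [-2.7, 0.5, 6.6]
finger_gap: 0.439
```

Request:
{"op": "move_arm", "data": {
  "commands": [
    [[0, -0.003, 0, 0, 1], [0, -0.003, 0, 0, 0], [0, -0.003, 0, 0, -0.2], [0, -0.003, 0, 0, -0.2], [0, -0.1, 0, 0, -0.2], [0, -0.4, 0, 0, -0.2], [0, -0.8, 0, 0, -0.2], [0, -0.8, 0, 0, -0.2], [0, -0.8, 0, 0, -0.2]]
  ]
}}

```text
t: 32.05
eef_pos: [0.5733, -0.1659, 0.1743]
tcp_rot: [-1.573, -0.006, -0.023]
ft_force: [-1.0, 0.2, 0.3]
finger_gap: 0.596
```

```bash
python3 - <<'E'
from h import *
s=snap('wrist','w22');ss=snap('scene','s22');o=observe();print(o['eef_pos'],o['tcp_rot'][2])
w=cloud(s);x,y,z=w[...,0],w[...,1],w[...,2]
r=(abs(z-.082)<.006)&(x>.54)&(x<.61)&(y<-.06)&(y>-.3)
nl,lab,st,ce=cv2.connectedComponentsWithStats(r.astype(np.uint8))
for i in range(1,nl):
    if st[i,4]>60: q=w[lab==i];print(np.median(q[:,2]),rect(q))
w=cloud(ss);x,y,z=w[...,0],w[...,1],w[...,2]
r=(z>.05)&(z<.066)&(x>.42)&(x<.70)&(y<.36)&(y>.09)
nl,lab,st,ce=cv2.connectedComponentsWithStats(r.astype(np.uint8))
for i in range(1,nl):
    if st[i,4]>60:
        q=w[lab==i];print('s',st[i,4],q.mean(0),rect(q))
go(.5987,.2312,.16,.211)
E
```

```text
[ 0.57103076 -0.16524782  0.17068088] -0.022527401543266934
0.08142605782148292 (array([ 0.57365259, -0.11663544]), array([32.21129227, 38.13342667]), 88.38798522949219)
0.08133946308094656 (array([ 0.57212128, -0.16549098]), array([31.87321281, 37.81147003]), 88.43392181396484)
s 171 [0.4882761  0.18073031 0.05592372] (array([0.48745538, 0.18039157]), array([39.82444763, 33.90608978]), 3.9746901988983154)
s 178 [0.48754454 0.25042258 0.05629321] (array([0.48663928, 0.24889096]), array([39.19400406, 34.74797821]), 2.6655211448669434)
s 189 [0.6001418  0.23256913 0.05634555] (array([0.59930304, 0.23236436]), array([38.17041397, 34.49119568]), 10.262833595275879)
shift [0.1249 0.0712 2.6465] turn -0.1487
```

View pics/w22.png

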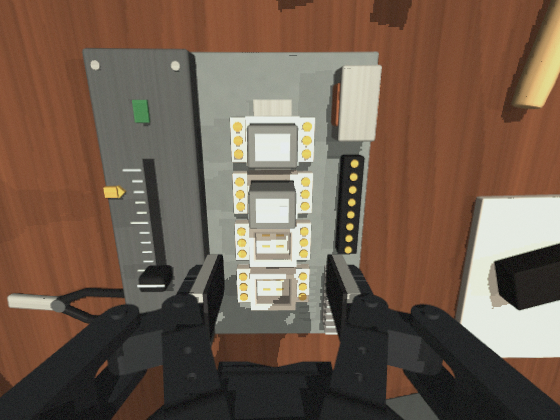

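Two are home, and the stock and tray haven't moved. Third relay next.

Request:
{"op": "move_arm", "data": {
  "commands": [
    [[0.04, 0, 0.88, 0, -0.1], [0.04, 0, 0.88, 0, -0.1], [0.04, 0, 0.88, 0, -0.1], [0.04, 0, 0.88, 0, -0.1]]
  ]
}}

```text
t: 32.55
eef_pos: [0.5792, -0.03, 0.1687]
tcp_rot: [-1.57, 0.004, -0.019]
ft_force: [0.7, -0.3, 0.3]
finger_gap: 0.552
```

Request:
{"op": "move_arm", "data": {
  "commands": [
    [[0.04, 0, 0.88, 0, -0.1], [0.04, 0, 0.88, 0, -0.1], [0.04, 0, 0.88, 0, -0.1], [0.04, 0, 0.88, 0, -0.1]]
  ]
}}

```text
t: 32.95
eef_pos: [0.5888, 0.1011, 0.1691]
tcp_rot: [-1.571, 0.002, -0.019]
ft_force: [-0.7, -1.3, -0.6]
finger_gap: 0.55
```

Request:
{"op": "move_arm", "data": {
  "commands": [
    [[0.045, 0, 0.88, -0.149, -0.1], [0.045, 0, 0.88, -0.149, -0.1], [0.045, 0.2, 0.88, -0.149, -0.1], [0.045, 0.45, 0.88, -0.149, -0.1], [0.045, 0.45, 0.88, -0.149, -0.1], [0.045, 0.45, 0.88, -0.149, -0.1], [0.045, 0.45, 0.88, -0.149, -0.1]]
  ]
}}

```text
t: 33.65
eef_pos: [0.6002, 0.229, 0.1045]
tcp_rot: [-1.571, -0.001, 0.21]
ft_force: [0.6, -0.8, 0.1]
finger_gap: 0.547
```

```bash
python3 - <<'E'
from h import *
s=snap('wrist','w23')
o=observe();print(o['eef_pos'],o['tcp_rot'],o['finger_gap'])
w=cloud(s);x,y,z=w[...,0],w[...,1],w[...,2]
r=(z>.05)&(z<.066)&(x>.56)&(x<.68)&(y<.34)&(y>.09)
nl,lab,st,ce=cv2.connectedComponentsWithStats(r.astype(np.uint8))
for i in range(1,nl):
    if st[i,4]>60:
        q=w[lab==i];q=q[abs(q[:,2]-.0575)<.003];print(st[i],q.mean(0),rect(q))
go(.5985,.2312,.028,.211)
E
```

```text
[0.60048765 0.22916403 0.10502882] [-1.5706256  -0.00222452  0.2100268 ] 0.5520176715673109
[ 243  202   59   48 2739] [0.59818616 0.23217749 0.05739795] (array([0.59838898, 0.23130893]), array([37.97481537, 31.73985672]), 11.795151710510254)
shift [-0.0101  0.5135  0.016 ] turn -0.0006
```

View pics/w23.png

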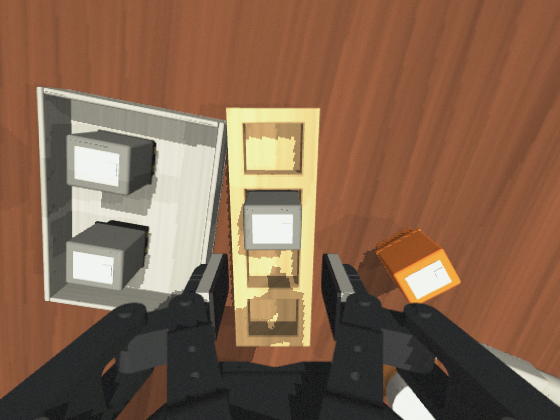

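Request:
{"op": "move_arm", "data": {
  "commands": [
    [[-0.01, 0.2, 0.017, 0, -0.04], [-0.01, 0.3, 0.017, 0, -0.04], [-0.01, 0.3, 0.017, 0, -0.04], [-0.01, 0.3, 0.017, 0, -0.04]]
  ]
}}

```text
t: 34.1
eef_pos: [0.5976, 0.232, 0.059]
tcp_rot: [-1.571, -0.0, 0.211]
ft_force: [-0.1, 0.6, 0.4]
finger_gap: 0.518
```

```bash
python3 - <<'E'
from h import *
go(.5984,.2313,.0305,.211)
E
```

```text
shift [ 0.0041  0.1899 -0.0056] turn 0.0001
```

Request:
{"op": "move_arm", "data": {
  "commands": [
    [[0.003, 0.1, -0.004, 0, -0.04], [0.003, 0.19, -0.004, 0, -0.04], [0.003, 0.19, -0.004, 0, -0.04], [0.003, 0.19, -0.004, 0, 1], [0.003, 0.19, -0.004, 0, 1], [0.003, 0.19, -0.004, 0, 1], [0.003, 0.19, -0.004, 0, 1]]
  ]
}}

```text
t: 34.8
eef_pos: [0.598, 0.2318, 0.0302]
tcp_rot: [-1.571, -0.0, 0.212]
ft_force: [-0.7, -0.1, -1.6]
finger_gap: 0.438
```

Request:
{"op": "move_arm", "data": {
  "commands": [
    [[0, -0.1, 0, 0, 1], [0, -0.3, 0, 0, 1], [0, -0.6, 0, 0, 1], [0, -0.9, 0, 0, 1], [0, -0.9, 0, 0, 1], [0, -0.9, 0, 0, 1]]
  ]
}}

```text
t: 35.4
eef_pos: [0.5987, 0.2321, 0.1675]
tcp_rot: [-1.57, -0.004, 0.211]
ft_force: [-1.0, -0.6, -1.8]
finger_gap: 0.437
```

```bash
python3 - <<'E'
from h import *
s=snap('wrist','w24');o=observe();print(o['eef_pos'],o['tcp_rot'],o['finger_gap'],o['ft_force'])
held(s,o)
go(.5708,-.216,.14,-.0224)
E
```

```text
[0.59756302 0.2316665  0.16561321] [-1.57070281e+00 -6.73430517e-04  2.11479286e-01] 0.4403413483496266 [-0.36074366 -0.77640169 -1.01723665]
held top z-tcp 0.030518051758020776 centre [0.59870416 0.23206723] [37.70843887 32.19400024] 12.512521743774414 offset tool xz 0.001199830696343063 0.00015226909405193805 yaw 0.21147928556249784
shift [-0.8009  0.1708 -2.8805] turn 0.1489
```

View pics/w24.png

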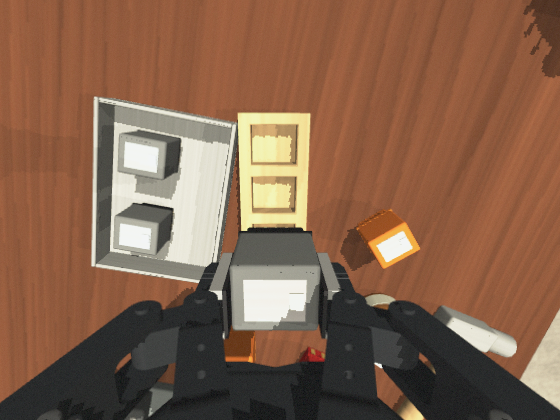

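Request:
{"op": "move_arm", "data": {
  "commands": [
    [[-0.2, 0, -0.96, 0, 1], [-0.2, 0, -0.96, 0, 1], [-0.2, 0, -0.96, 0, 1], [-0.2, 0, -0.96, 0, 1]]
  ]
}}

```text
t: 35.85
eef_pos: [0.597, 0.0796, 0.163]
tcp_rot: [-1.572, 0.005, 0.207]
ft_force: [0.6, -0.3, -1.5]
finger_gap: 0.441
```

Request:
{"op": "move_arm", "data": {
  "commands": [
    [[-0.3, 0, -0.96, 0, 1], [-0.3, 0, -0.96, 0, 1], [-0.3, 0, -0.96, 0, 1], [-0.3, 0, -0.96, 0, 1]]
  ]
}}

```text
t: 36.25
eef_pos: [0.5834, -0.07, 0.1634]
tcp_rot: [-1.571, 0.003, 0.207]
ft_force: [0.1, 1.1, -1.5]
finger_gap: 0.434
```

Request:
{"op": "move_arm", "data": {
  "commands": [
    [[-0.3, 0.15, -0.96, 0.149, 1], [-0.3, 0.15, -0.96, 0.149, 1], [-0.3, 0.15, -0.96, 0.149, 1], [-0.3, 0.15, -0.96, 0.149, 1], [-0.3, 0.15, -0.96, 0.149, 1], [-0.3, 0.15, -0.96, 0.149, 1], [-0.3, 0.15, -0.96, 0.149, 1]]
  ]
}}

```text
t: 36.95
eef_pos: [0.5713, -0.2141, 0.1421]
tcp_rot: [-1.57, 0.001, -0.021]
ft_force: [-0.2, -0.1, -0.8]
finger_gap: 0.439
```

```bash
python3 - <<'E'
from h import *
s=snap('wrist','w25');o=observe();print(o['eef_pos'],o['tcp_rot'])
c=held(s,o);d=c-o['eef_pos'][:2]
go(.5714-d[0],-.2156-d[1],.076,-.0224)
E
```

```text
[ 0.57140551 -0.21422233  0.14228656] [-1.57051384e+00  3.28673718e-04 -2.05753273e-02]
held top z-tcp 0.028545215908984956 centre [ 0.57174744 -0.21418036] [32.07319641 37.58714294] 88.96720886230469 offset tool xz 0.00034098591502418395 4.89952119848356e-05 yaw -0.020575327250242026
shift [-0.0021  0.4419 -0.0095] turn 0.0012
```

Request:
{"op": "move_arm", "data": {
  "commands": [
    [[-0.003, 0.15, -0.003, 0.001, 1], [-0.003, 0.3, -0.003, 0.001, 1], [-0.003, 0.4, -0.003, 0.001, 1], [-0.003, 0.43, -0.003, 0.001, 1], [-0.003, 0.43, -0.003, 0.001, 1], [-0.003, 0.43, -0.003, 0.001, 1], [-0.003, 0.43, -0.003, 0.001, 1]]
  ]
}}

```text
t: 37.7
eef_pos: [0.5714, -0.2165, 0.0789]
tcp_rot: [-1.571, -0.002, -0.024]
ft_force: [-0.6, -0.8, -1.2]
finger_gap: 0.44
```

```bash
python3 - <<'E'
from h import *
s=snap('wrist','w26');o=observe();print(o['eef_pos'],o['tcp_rot'],o['ft_force'])
c=held(s,o);d=c-o['eef_pos'][:2]
go(.5714-d[0],-.2156-d[1],.06,-.0224)
E
```

```text
[ 0.57132647 -0.21649888  0.07886423] [-1.57136720e+00 -1.55966641e-03 -2.41844728e-02] [-0.04719746 -0.22816624 -0.62508772]
held top z-tcp 0.028749392695298484 centre [ 0.57194318 -0.21646674] [32.16388321 37.65758896] 88.48716735839844 offset tool xz 0.0006157458415157574 4.705074300212505e-05 yaw -0.024184472796145773
shift [-0.0038  0.1258  0.0057] turn -0.0011
```

Request:
{"op": "move_arm", "data": {
  "commands": [
    [[-0.002, 0, 0.0055, 0, 1], [-0.002, 0.03, 0.0055, 0, 1], [-0.002, 0.06, 0.0055, 0, 1], [-0.002, 0.09, 0.0055, 0, 1], [-0.002, 0.12, 0.0055, 0, 1], [-0.002, 0.12, 0.0055, 0, 1]]
  ]
}}

```text
t: 38.35
eef_pos: [0.5699, -0.2152, 0.0589]
tcp_rot: [-1.57, 0.001, -0.024]
ft_force: [-0.3, 0.2, -1.5]
finger_gap: 0.439
```

Request:
{"op": "move_arm", "data": {
  "commands": [
    [[0.003, 0.02, 0, 0, 1], [0.003, 0.035, 0, 0, 1], [0.003, 0.045, 0, 0, 1], [0.003, 0.045, 0, 0, 1]]
  ]
}}

```text
t: 38.75
eef_pos: [0.5707, -0.2154, 0.0529]
tcp_rot: [-1.571, 0.0, -0.024]
ft_force: [0.5, -0.5, -1.1]
finger_gap: 0.437
```

Request:
{"op": "move_arm", "data": {
  "commands": [
    [[0, 0.006, 0, 0, 1], [0, 0.012, 0, 0, 1], [0, 0.016, 0, 0, 1], [0, 0.016, 0, 0, 1]]
  ]
}}

```text
t: 39.15
eef_pos: [0.571, -0.2155, 0.0526]
tcp_rot: [-1.571, -0.0, -0.024]
ft_force: [-4.7, 2.3, 15.2]
finger_gap: 0.439
```

Home with 15 N of contact. Releasing.

Request:
{"op": "move_arm", "data": {
  "commands": [
    [[0, -0.012, 0, 0, 1], [0, -0.012, 0, 0, 0], [0, -0.012, 0, 0, -0.2], [0, -0.012, 0, 0, -0.2], [0, -0.1, 0, 0, -0.2], [0, -0.4, 0, 0, -0.2], [0, -0.9, 0, 0, -0.2], [0, -0.9, 0, 0, -0.2], [0, -0.9, 0, 0, -0.2]]
  ]
}}

```text
t: 40.05
eef_pos: [0.5736, -0.2165, 0.1913]
tcp_rot: [-1.574, -0.008, -0.024]
ft_force: [-0.0, 0.1, 0.4]
finger_gap: 0.6
```

```bash
python3 - <<'E'
from h import *
s=snap('wrist','w27');ss=snap('scene','s27');o=observe();print(o['eef_pos'],o['tcp_rot'][2])
w=cloud(s);x,y,z=w[...,0],w[...,1],w[...,2]
r=(abs(z-.082)<.006)&(x>.54)&(x<.61)&(y<-.06)&(y>-.3)
nl,lab,st,ce=cv2.connectedComponentsWithStats(r.astype(np.uint8))
for i in range(1,nl):
    if st[i,4]>60: q=w[lab==i];print(np.median(q[:,2]),rect(q))
g=(abs(z-.069)<.004)&(x>.42)&(x<.49)&(y<-.05)&(y>-.36); print('fader',g.sum(),np.nanmean(w[g],0),rect(w[g]))
w=cloud(ss);x,y,z=w[...,0],w[...,1],w[...,2]
r=(z>.05)&(z<.066)&(x>.42)&(x<.70)&(y<.36)&(y>.09)
nl,lab,st,ce=cv2.connectedComponentsWithStats(r.astype(np.uint8))
for i in range(1,nl):
    if st[i,4]>60:
        q=w[lab==i];print('s',st[i,4],q.mean(0),rect(q))
t=(z>.028)&(z<.037)&(x>.36)&(x<.58)&(y<.36)&(y>.08);print('tray',rect(w[t]))
go(.4606,-.2387,.17,1.547)
E
```

```text
[ 0.57101371 -0.21549355  0.18679164] -0.024104875394795666
0.08132747225887166 (array([ 0.57373029, -0.11683276]), array([31.90786743, 37.76290512]), 88.67579650878906)
0.08143976183870079 (array([ 0.57222473, -0.1662162 ]), array([31.8491478 , 37.92932129]), 88.1502914428711)
0.08138574802894338 (array([ 0.57155115, -0.21563692]), array([31.4033165, 37.9790802]), 87.9472885131836)
fader 421 [ 0.46196964 -0.23765748  0.06747135] (array([ 0.46091245, -0.23796436]), array([15.80082798, 25.03285027]), 87.79212951660156)
s 168 [0.48856475 0.18047575 0.05644101] (array([0.48727347, 0.17970999]), array([33.93624878, 39.09741974]), 88.5775375366211)
s 176 [0.48766387 0.25050363 0.05661352] (array([0.4875256 , 0.24964055]), array([40.19036102, 32.61181259]), 2.073970079421997)
tray (array([0.50678763, 0.20791061]), array([144.95828247, 161.82292175]), 1.5805678367614746)
shift [-0.7321  0.1119 -0.1724] turn -1.0002
```

View pics/w27.png

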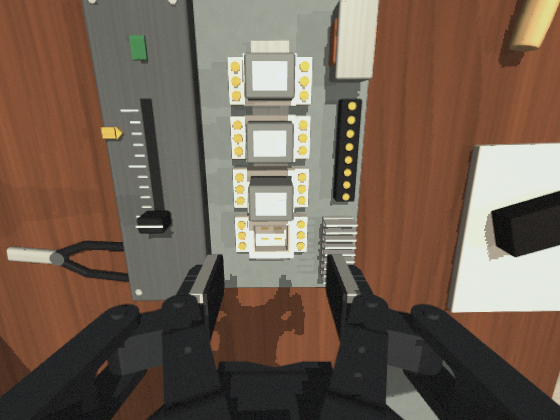

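View pics/s27.png

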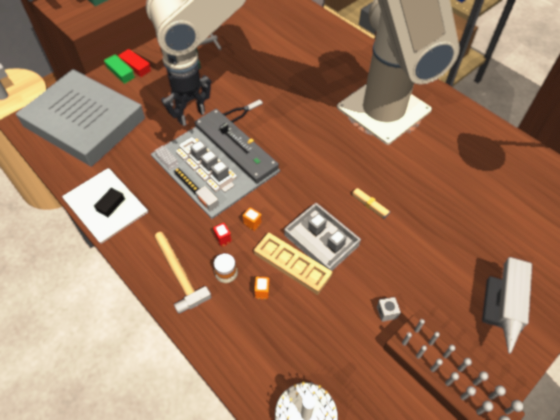

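All three new relays are home, with tops at 81.3–81.4 mm. The fader is at zero and both worn relays are in the tray. Next I'll locate the pointer more precisely.

```bash
python3 - <<'E'
from h import *
for n in ['w1','w2','w3','w9','w17','w22','w27']:
    s=pickle.load(open(f'pics/{n}.pkl','rb'));f=s['frame'].astype(int);w=cloud(s)
    R,G,B=f[...,0],f[...,1],f[...,2]
    m=(R>170)&(B<110)&(G>120)&(w[...,0]>.40)&(w[...,0]<.455)&(w[...,1]<-.1)&(w[...,1]>-.22)
    m&=(w[...,2]>.042)
    q=w[m];yw=-.0224
    c=q.mean(0) if len(q) else None
    ax=np.array([-np.sin(yw),np.cos(yw)])
    if len(q):
        e=np.argwhere(m).mean(0)[::-1]
        # perpendicular projection onto fader line through (.461,-.2382)
        k=q[:,:2]@ax; print(n,len(q),c,'unit-y rel zero',(k.min()+k.max())/2-np.array([.461,-.2382])@ax, k.mean()-np.array([.461,-.2382])@ax)
E
```

```text
w1 12 [ 0.42313476 -0.1648508   0.07673008] unit-y rel zero 0.06034873374925809 0.07248268981854969
w2 30 [ 0.43670714 -0.16175715  0.1112456 ] unit-y rel zero 0.07769181848667081 0.07587956000355592
w3 14 [ 0.42520701 -0.16034798  0.04500768] unit-y rel zero 0.07810002795026894 0.0770307917955195
w9 157 [ 0.42969222 -0.15637075  0.04467166] unit-y rel zero 0.08106187377837987 0.08110748708971807
w17 142 [ 0.42961381 -0.15636421  0.04473125] unit-y rel zero 0.08086518931855946 0.08111227290700232
w22 181 [ 0.42971225 -0.15665564  0.04465975] unit-y rel zero 0.0806923963656414 0.08082311262015263
w27 181 [ 0.42986728 -0.15626431  0.04461903] unit-y rel zero 0.08115140964688788 0.08121781981857598
```

Request:
{"op": "move_arm", "data": {
  "commands": [
    [[-0.73, 0, -0.17, -1, -0.2], [-0.73, 0, -0.17, -1, -0.2], [-0.73, 0, -0.17, -1, -0.2], [-0.73, 0, -0.17, -1, -0.2], [-0.73, 0, -0.17, -1, -0.2], [-0.73, 0, -0.17, -1, -0.2], [-0.73, 0, -0.17, -1, -0.2], [-0.73, 0, -0.17, -1, -0.2], [-0.73, 0, -0.17, -1, -0.2], [-0.73, 0, -0.17, -1, -0.2]]
  ]
}}

```text
t: 41.15
eef_pos: [0.4596, -0.2377, 0.1841]
tcp_rot: [-1.568, -0.001, 1.482]
ft_force: [0.3, 0.1, 0.9]
finger_gap: 0.598
```

Request:
{"op": "move_arm", "data": {
  "commands": [
    [[0, 0, 0, -0.045, 0], [0, 0.1, 0, -0.045, 0], [0, 0.1, 0, -0.045, 0], [0, 0.1, 0, -0.045, 0]]
  ]
}}

```text
t: 41.55
eef_pos: [0.4599, -0.2378, 0.1696]
tcp_rot: [-1.568, -0.001, 1.546]
ft_force: [-1.3, 0.9, 0.3]
finger_gap: 0.5
```

```bash
python3 - <<'E'
from h import *
s=snap('wrist','w28');w=cloud(s);o=observe();print(o['eef_pos'],o['tcp_rot'])
x,y,z=w[...,0],w[...,1],w[...,2]
g=(abs(z-.069)<.004)&(x>.42)&(x<.49)&(y<-.05)&(y>-.36); print('fader',g.sum(),np.nanmean(w[g],0),rect(w[g]))
go(.4606,-.2385,.0475,1.547)
E
```

```text
[ 0.46033034 -0.23805595  0.17017349] [-1.56921973e+00 -8.12395774e-04  1.54632391e+00]
fader 507 [ 0.46047744 -0.23857988  0.06748883] (array([ 0.46121939, -0.2387574 ]), array([15.67213249, 23.87642288]), 89.05836486816406)
shift [-0.0029  0.8178 -0.0019] turn -0.0004
```

View pics/w28.png

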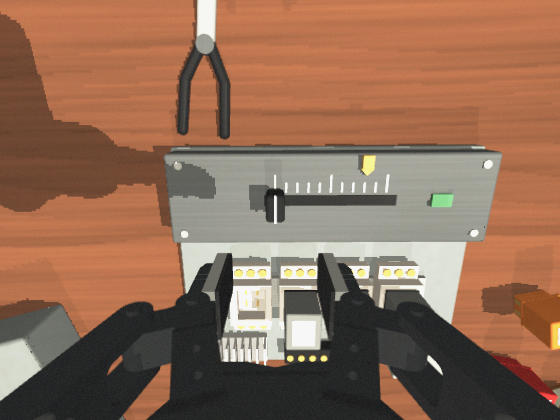

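Request:
{"op": "move_arm", "data": {
  "commands": [
    [[-0.003, 0.3, -0.002, 0, 0], [-0.003, 0.6, -0.002, 0, 0], [-0.003, 0.81, -0.002, 0, 0], [-0.003, 0.81, -0.002, 0, 0], [-0.003, 0.81, -0.002, 0, 1], [-0.003, 0.81, -0.002, 0, 1], [-0.003, 0.81, -0.002, 0, 1], [-0.003, 0.81, -0.002, 0, 1], [-0.003, 0.81, -0.002, 0, 1]]
  ]
}}

```text
t: 42.5
eef_pos: [0.4621, -0.2379, 0.0511]
tcp_rot: [-1.573, -0.0, 1.546]
ft_force: [4.1, 8.5, -2.6]
finger_gap: 0.177
```

```bash
python3 - <<'E'
from h import *
go(.461+.081*.0224,-.2385+.081,.0475,1.547)
E
```

```text
shift [0.536  0.0241 0.0085] turn -0.0005
```

Request:
{"op": "move_arm", "data": {
  "commands": [
    [[0.1, 0, 0, 0, 1], [0.2, 0, 0, 0, 1], [0.3, 0, 0, 0, 1], [0.4, 0, 0, 0, 1], [0.48, 0, 0, 0, 1], [0.52, 0, 0, 0, 1], [0.536, 0, 0, 0, 1], [0.536, 0, 0, 0, 1], [0.536, 0, 0, 0, 1]]
  ]
}}

```text
t: 43.4
eef_pos: [0.4638, -0.1573, 0.051]
tcp_rot: [-1.573, 0.0, 1.547]
ft_force: [-2.1, 2.4, 10.4]
finger_gap: 0.179
```

```bash
python3 - <<'E'
from h import *
s=snap('wrist','w29');o=observe();print(o['eef_pos'],o['ft_force'],o['finger_gap'])
E
```

```text
[ 0.46385473 -0.157397    0.05101519] [-2.56335517  2.19193291 10.60647664] 0.18137556954601167
```

View pics/w29.png

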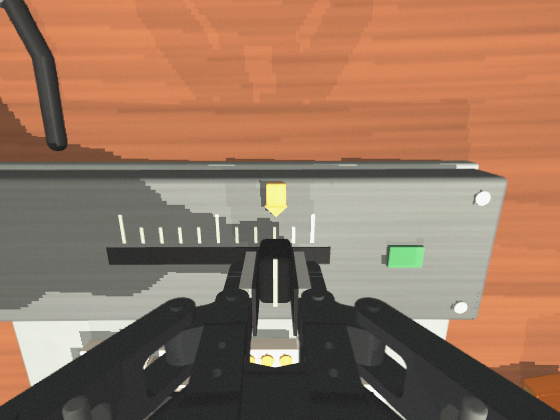

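The fader line (275) is aligned with the pointer tip (276). Releasing and rising.

Request:
{"op": "move_arm", "data": {
  "commands": [
    [[0, 0, 0, 0, 0.4], [0, 0, 0, 0, 0.2], [0, 0, 0, 0, 0], [0, 0, 0, 0, 0], [0, -0.3, 0, 0, 0], [0, -0.9, 0, 0, 0], [0, -0.9, 0, 0, 0], [0, -0.9, 0, 0, 0], [0, -0.9, 0, 0, 0]]
  ]
}}

```text
t: 44.35
eef_pos: [0.4634, -0.1585, 0.1851]
tcp_rot: [-1.573, 0.001, 1.546]
ft_force: [-0.2, -0.8, 0.2]
finger_gap: 0.499
```

```bash
python3 - <<'E'
from h import *
s=snap('wrist','w30');o=observe();print(o['eef_pos'],o['ft_force'],o['finger_gap'])
w=cloud(s);x,y,z=w[...,0],w[...,1],w[...,2]
g=(abs(z-.069)<.004)&(x>.42)&(x<.49)&(y<-.05)&(y>-.36); c,wh,a=rect(w[g]);print('fader',c,wh,a)
f=s['frame'].astype(int);R,G,B=f[...,0],f[...,1],f[...,2]
m=(R>150)&(B<110)&(G>110)&(x>.40)&(x<.455)&(abs(z-.045)<.004)&(y<-.1)&(y>-.22)
q=w[m];mc=q.mean(0);ax=np.array([.0224,.9997]);print('mark',len(q),mc,'diff',(c-mc[:2])@ax)
ss=snap('scene','s30');snap('side','d30')
w=cloud(ss);x,y,z=w[...,0],w[...,1],w[...,2]
r=(z>.05)&(z<.066)&(x>.42)&(x<.70)&(y<.36)&(y>.09)
nl,lab,st,ce=cv2.connectedComponentsWithStats(r.astype(np.uint8))
for i in range(1,nl):
    if st[i,4]>60: print('s',rect(w[lab==i]))
E
```

```text
[ 0.46256552 -0.15819076  0.18388562] [-0.15965692 -0.04547049 -0.05964583] 0.4989376812997512
fader [ 0.46259027 -0.15837433] [15.90270424 23.51730156] 88.23401641845703
mark 6 [ 0.42682558 -0.15911402  0.04369502] diff 0.0015405939460746828
s (array([0.48698477, 0.18047948]), array([41.02271271, 32.61307526]), 0.3912808299064636)
s (array([0.48670303, 0.24975755]), array([40.76630783, 32.44084167]), 0.19866755604743958)
```

View pics/w30.png

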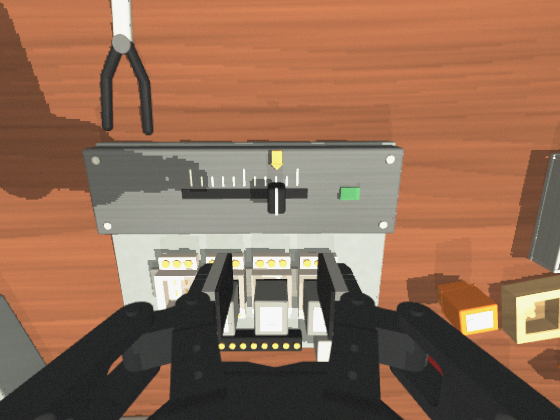

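View pics/d30.png

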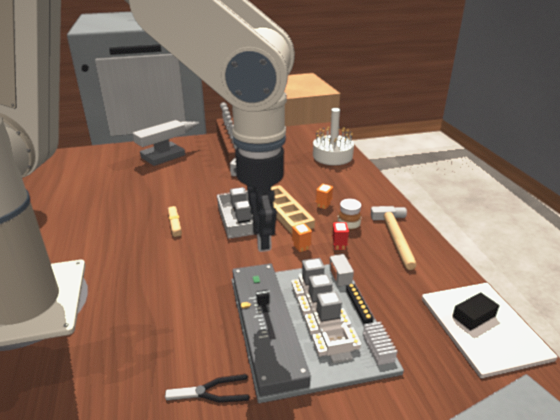

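```bash
python3 - <<'E'
from h import *
print(ticket.finish_job())
E
```

```text
the job is handed in; nothing more can be done
None
```

The job is done and handed in after about 45 s of robot time. No verdict was reported, so what follows rests on my own checks.

**What I did**
- I slid the fader to its zero stop first, and it still read zero after all the relay work.
- I moved worn relays 4 and 3 into the tray. The tray was knocked about 4 cm during the run, so I measured it again before placing them.
- I plugged the three new relays into sockets 4, 3 and 2.
- I then slid the fader about 81 mm up to the pointer.

**Last checks**
- **New relays:** their tops read 81.3–81.4 mm, the same as the worn relays when home. They were within about 1 mm of their socket centres. I measured this before the final fader move; the last pictures show them still seated.
- **Worn relays:** both are in the tray.
- **Fader:** its white line is within about 1 px of the pointer in the picture. The depth reading put it 1.5 mm off, but that came from only 6 pixels. Earlier, better views put the target at 81 mm of travel, which is where I set it, and the limit is 4 mm.
- **Bench and gripper:** the tools and other things looked undisturbed, and the gripper is clear of everything.

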